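# Peel the top packing tray off a stuck stack and show it to the code reader

### The arm

A 6-joint arm with a two-finger parallel gripper is mounted at the origin on the work surface. World frame = base frame: x ahead of the robot, y to its left, z up, the work surface at z = 0. Lengths are in m, angles in rad, forces in N, time in s.
With the tool pointing down it reaches from about 0.25 to 0.725 m from the base axis. Payload 4 kg.
Tool frame: the origin (TCP) lies on the centre line of the jaws, within the pads' length; the fingertips stand 25 mm ahead of it and the grasp point (between the pads) lies 6 mm ahead of it; z points along the fingers, x is the direction in which the jaws open and shut, and the axes are right-handed (so a half turn about z gives the same grasp; the last joint's range is limited). The gripper opens to 85 mm and grips with 20 to 120 N. Pads are 22 mm wide; open, the fingers measure 114 mm over their backs; the gripper's body (76 mm by 85 mm) begins 54 mm behind the grasp point. The pads swing forward as they close: fully open they stand 13 mm farther back than shut.
Start: joints at [-1.168, 0.241, 0.005, 1.335, 0, 1.571], TCP at [0.196, -0.46, 0.256] pointing down, gripper open.
Joint ranges: [-2.72, 2.72], [-1.05, 1.87], [-1.09, 1.28], [-1.99, 2.15], [-1.42, 1.44], [-3.14, 3.14]. Speed limits (rad/s): [2.79, 2.79, 3.14, 3.14, 3.14, 3.14].

### API

Orientations are given as a unit quaternion [x, y, z, w].
In Python, from workcell import bot, imaging, order gives the robot as it stands.
- The arm moves only by the tool carry_out, never from a script. Its argument "moves" is a list of rows, each a list of 5 numbers: the shift along the tool's x, y, z scaled (see below), then the turn about the tool's z scaled (see below), then the opening, from -1 (shut) to 1 (fully open). In form: [[tx, ty, tz, roll, hand], ...]. A call has 1 to 20 rows; each row is the pose to reach, as a shift and turn from the pose commanded when the call began, along the tool's axes at that moment; what a row does not reach only later rows make up. The controller multiplies each number of a shift by 0.1 m and each number of a turn by 90 degrees. A row lasts 1/10 s, in which the tool goes at most 50 mm and 8.59 degrees, less where a joint would pass 70% of its speed; a pose out of reach is approached as far as the arm can. A call with a number of a shift or a turn outside -1 to 1 is refused whole. A call with a gripper value outside its range is refused whole. The fingers move at their own pace and stop on an object; the grip force is fixed at half the most. Time passes only in rows, so rows that repeat a pose let the fingers close. It gives the time, the measured TCP pose, the force and the opening at its end, in the units of the state.
- bot.get_obs(): the state, without advancing time (a new reading comes with each control period).
- imaging.camera(name): name is "side" or "top"; returns the picture (420x560x3 uint8, red, green, blue); there is no depth.
- imaging.camera_model(name): a dict with "fovy" (degrees; the focal length in pixels is half the picture's height over the tangent of half this angle, whatever the lens; pixels are square), "cx", "cy" (the principal point, pixels), "eye" and "rotation" of the camera in the world. Camera axes: x right, y up, looking along -z (the intrinsics and any distortion apply to the point x, -y, -z); pixel columns grow to the right and rows downward; lengths in m; the calibration is good to about 2 mm. A picture is of the moment at which its call begins. camera_model takes no time and is no camera call.
- order.job_done(): hands the job in, once; it reports no verdict.
The state is a dict: "clock": time; "joint_pos": joint angles; "joint_vel": joint speeds; "tau": joint torques, N m; "eef_pos": TCP position; "tool_rot": TCP orientation; "ft_force": force on the tool from outside, world axes, zero at the start; "ft_torque": the same for the moment, N m; "grip_width": finger opening in m.
Only numpy, scipy, OpenCV 4.12 (cv2) and the standard library are available. Lean on these libraries where they do the work, as an engineer would, in place of code of your own. Each camera call takes 0.05 s, during which the arm holds its last target.

### The job

The nested white packing trays are stuck together with resin: pinch the top tray by one of its cut corners and peel it off, raising that corner clearly while the diagonally opposite corner is still seated in the stack, then lift it away without lifting, tipping or shifting the trays below. Carry it, open side up, over the flat black code reader and finish while still holding it there: level, still, centred over the reader's glass and about 10 cm above it, touching nothing but the gripper. Leave the tins and lids alone.

Things in the scene. Friction and masses are not known exactly. Their poses are not given: they have to be found in the camera images.
- tray: Top tray of the nested stack, white plastic, 0.28 kg, 200 (x) x 160 (y) x 32 mm high, corners cut 45 degrees, 40 mm off each side (corner walls 56 mm long). Origin: centre of the underside; z up through the open top. Floor 29 mm below rim. Its stepped-in foot, 12 mm high, sits in the tray beneath with 2 mm play, stuck by resin dabs at its 4 corners (2 N each until 10 mm out).
- stack: The four like trays beneath, stuck fast together as one loose piece, 1.25 kg, standing free on the bench: same outline as the top tray, rim 92 mm above its underside. Origin: centre of its underside, on the bench; axes as the tray's, whose origin at the start lies 80 mm above this one with the same heading.
- scanner: Flat code reader screwed to the bench: a black box 150 x 150 mm and 35 mm high with a dark glass window on top facing up. Origin: centre of its underside, on the bench; the window is centred 35 mm above it. z up.
- tray_c0 (a point): Top middle of the wall at a cut corner of the top tray, where to pinch it (one finger inside, one outside): 76.8 mm along the tray's +x and 56.8 mm along its +y, outward normal at 45 degrees in its frame; across from tray_c2. The upper 16 mm of the wall is 9 mm thick with upright faces. Nested, the point is 112 mm above the stack's underside
- tray_c1 (a point): Top middle of the wall at a cut corner of the top tray, where to pinch it (one finger inside, one outside): 76.8 mm along the tray's -x and 56.8 mm along its +y, outward normal at 135 degrees in its frame; across from tray_c3. The upper 16 mm of the wall is 9 mm thick with upright faces. Nested, the point is 112 mm above the stack's underside
- tray_c2 (a point): Top middle of the wall at a cut corner of the top tray, where to pinch it (one finger inside, one outside): 76.8 mm along the tray's -x and 56.8 mm along its -y, outward normal at 225 degrees in its frame; across from tray_c0. The upper 16 mm of the wall is 9 mm thick with upright faces. Nested, the point is 112 mm above the stack's underside
- tray_c3 (a point): Top middle of the wall at a cut corner of the top tray, where to pinch it (one finger inside, one outside): 76.8 mm along the tray's +x and 56.8 mm along its -y, outward normal at 315 degrees in its frame; across from tray_c1. The upper 16 mm of the wall is 9 mm thick with upright faces. Nested, the point is 112 mm above the stack's underside
- tin_a: Bystander: empty black tin, 68 mm across, 82 mm high, open top. Origin: centre of its underside. Stands beyond the work.
- tin_b: Bystander: another such tin, off to the robot's right.
- lids: Bystander: pile of three brass-coloured lids in one piece, 72 mm across, 32 mm high, off to the robot's left. Origin: centre of its underside.
Things that resemble listed ones, but are neither listed nor needed, are in the scene too. Of the things like the tray, leave any that is pink; of the rest the smaller one is meant.

How it is judged:
On the way, in this order (a step that is already met when the one before it is completed fails the run):
1. one corner of the top tray is raised at least 15 mm while the opposite corner is still seated (less than 6 mm up) (((z of tray_c0 in the frame of stack above 0.127 m and z of tray_c2 in the frame of stack below 0.118 m) or (z of tray_c1 in the frame of stack above 0.127 m and z of tray_c3 in the frame of stack below 0.118 m) or (z of tray_c2 in the frame of stack above 0.127 m and z of tray_c0 in the frame of stack below 0.118 m) or (z of tray_c3 in the frame of stack above 0.127 m and z of tray_c1 in the frame of stack below 0.118 m))), for 0.1 s.
2. the top tray is off the stack: clear of it and held by the fingers (contact force between tray and stack below 0.05 N and contact force between the fingers and tray above 1 N and z of tray in the frame of stack above 0.1 m), for 0.2 s.
At the end, for the whole second after the job is handed in: Fingers hold the tray, nothing else touches it; centre within 35 mm of the reader's centre seen from above, underside 50 to 150 mm above its glass, level within 0.2 rad, open side up, under 0.03 m/s; stack flat and, like the tins and lids, within 30 mm of its start (horizontal distance between tray and scanner below 0.035 m and z of tray in the frame of scanner between 0.085 and 0.185 m and angle between tray's own z axis and vertical below 0.2 rad and linear speed of tray below 0.03 m/s and contact force between the fingers and tray above 1 N and contact force between tray and scanner below 0.05 N and contact force between tray and stack below 0.05 N and distance of each of stack, tin_a, tin_b, lids from where it was at the start of the episode below 0.03 m and angle between stack's own z axis and vertical below 0.05 rad); the arm keeps its last pose, push and grip.
It fails at once if the lower stack is lifted, tipped or shoved more than 30 mm (distance of stack from where it was at the start of the episode above 0.03 m or angle between stack's own z axis and vertical above 0.1 rad).
It fails at once if a tin or the lids are knocked over or moved more than 30 mm (distance of any of tin_a, tin_b, lids from where it was at the start of the episode above 0.03 m or angle between any of tin_a, tin_b, lids's own z axis and vertical above 0.5 rad).
It also fails if it takes over 38 s, if anything falls off the work surface, if the arm or the gripper's body presses on something with over 40 N, if the wrist force passes 120 N, or if a joint passes its speed limit or range.

## Working session

There is one attempt and no reset: what is moved stays moved. The work goes in short steps, Python scripts to look and compute and a tool call to move; the robot and the scene stay as the last step left them, time stands still between calls to the robot, and variables do not carry over. Pictures are saved under pics/ and viewed, and the job is handed in when it is done.

Besides the shell and the picture viewer there is one more tool, called after "Emit:" as name(argument=value, ...) on one line, values as JSON. carry_out: Moves the arm, as the interface text tells. Its arguments: {"type":"object","properties":{"moves":{"type":"array","items":{"type":"array","items":{"type":"number","minimum":-1,"maximum":1}}}},"required":["moves"]}

```bash
ls; mkdir -p pics
python3 - <<'E'
from workcell import bot,imaging,order
import cv2
print(bot.get_obs())
for n in("side","top"):
    im=imaging.camera(n); cv2.imwrite(f"pics/{n}0.png",im[:,:,::-1]); print(n,imaging.camera_model(n))
E
```

```text
pics
{'clock': 0.0, 'joint_pos': array([-1.16804033e+00,  2.41425530e-01,  3.70833122e-03,  1.33522404e+00,
        7.54476296e-06,  1.57082669e+00]), 'joint_vel': array([-1.49700404e-03, -3.49090027e-04,  1.85236899e-05, -1.49117999e-03,
       -2.56308223e-04, -1.29070901e-03]), 'tau': array([ 7.76320644e-05, -3.72317219e+01,  2.52408117e+01,  1.70350971e-02,
        4.91006097e-05,  7.88007611e-06]), 'eef_pos': array([ 0.1957458 , -0.45944256,  0.25540059]), 'tool_rot': array([ 8.34243899e-01, -5.51394566e-01, -8.92630124e-04, -5.94467894e-04]), 'ft_force': array([1.23341542, 0.14957886, 0.14282725]), 'ft_torque': array([-0.02577329,  0.05036371,  0.03878551]), 'grip_width': 0.0854022759668716}
side {'fovy': 49.285905942789896, 'cx': 284.92214403224995, 'cy': 207.92362756485159, 'eye': array([ 0.41673935, -0.96468989,  1.26199046]), 'rotation': array([ 0.34161803, -0.02020547, -0.04228329,  0.9386698 ])}
top {'fovy': 42.40369193201473, 'cx': 275.5414146804177, 'cy': 203.49650415181577, 'eye': array([0.35256593, 0.00496446, 1.56864105]), 'rotation': array([-0.04055507,  0.04171102,  0.7136245 , -0.69810855])}
```

View pics/side0.png

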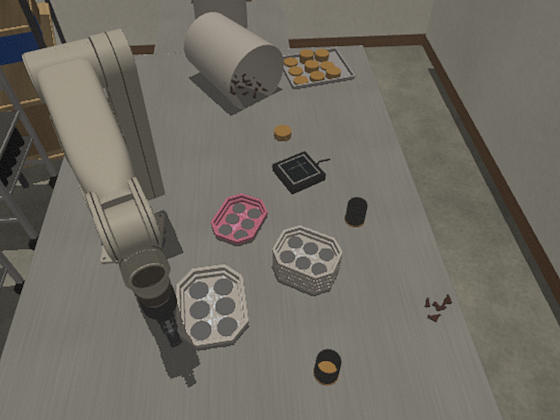

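View pics/top0.png

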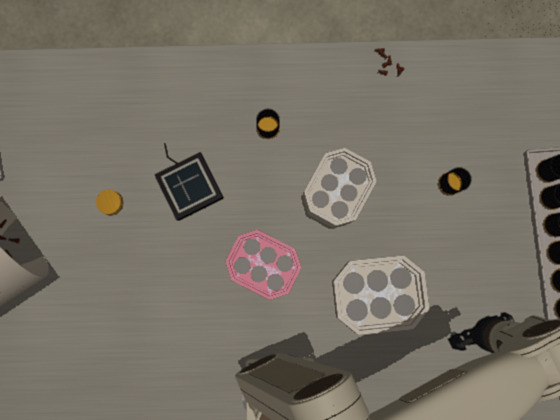

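```bash
cat > h.py <<'E'
import numpy as np,cv2
from scipy.spatial.transform import Rotation as R
from workcell import bot,imaging,order
def proj(n,P):
    m=imaging.camera_model(n);f=210/np.tan(np.radians(m['fovy']/2))
    c=R.from_quat(m['rotation']).inv().apply(np.atleast_2d(P)-m['eye'])
    return np.c_[m['cx']+f*c[:,0]/-c[:,2], m['cy']-f*c[:,1]/-c[:,2]]
def unproj(n,uv,z):
    m=imaging.camera_model(n);f=210/np.tan(np.radians(m['fovy']/2));uv=np.atleast_2d(uv)
    d=R.from_quat(m['rotation']).apply(np.c_[(uv[:,0]-m['cx'])/f,-(uv[:,1]-m['cy'])/f,-np.ones(len(uv))])
    return m['eye']+d*((z-m['eye'][2])/d[:,2])[:,None]
def octa(hx=.1,hy=.08,c=.04):
    return np.array([[hx,hy-c],[hx-c,hy],[-hx+c,hy],[-hx,hy-c],[-hx,-hy+c],[-hx+c,-hy],[hx-c,-hy],[hx,-hy+c]])
def crop(im,x0,y0,x1,y1,s,fn):
    cv2.imwrite(fn,cv2.resize(im[y0:y1,x0:x1,::-1],None,fx=s,fy=s,interpolation=cv2.INTER_CUBIC))
E
python3 - <<'E'
from h import *
t=cv2.imread('pics/top0.png')[:,:,::-1];s=cv2.imread('pics/side0.png')[:,:,::-1]
crop(t,290,138,390,238,6,'pics/t_tray.png');crop(s,262,215,352,305,6,'pics/s_tray.png');crop(t,140,140,240,230,6,'pics/t_scan.png')
E
```

```text
(no output)
```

View pics/t_tray.png

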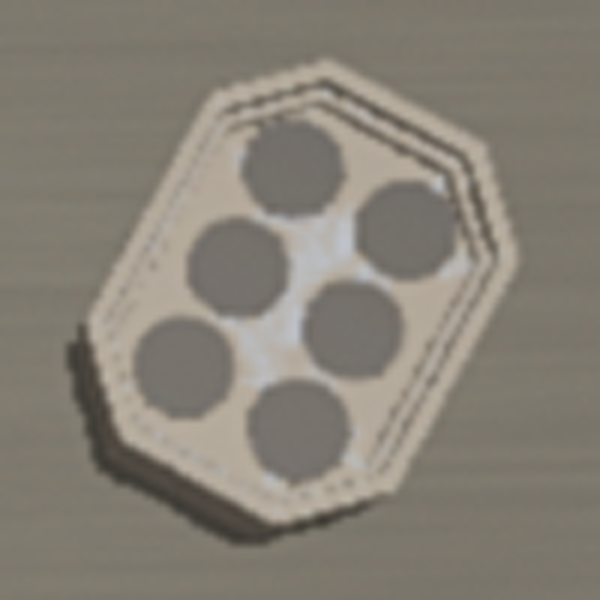

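View pics/s_tray.png

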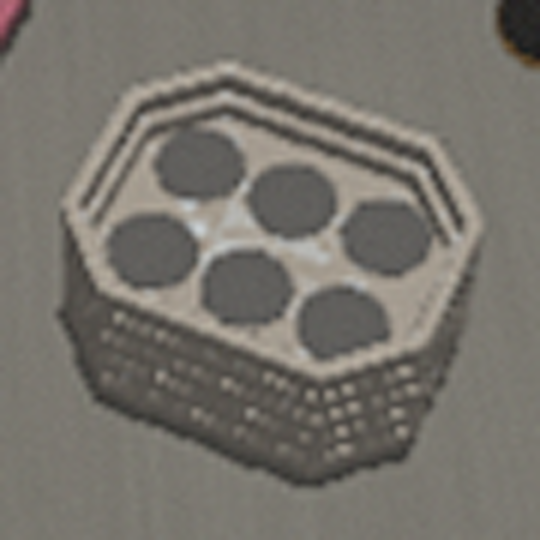

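View pics/t_scan.png

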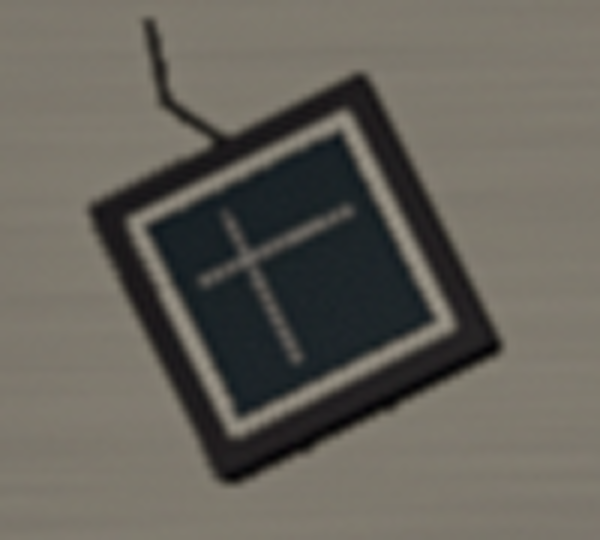

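Run:
```python
from h import *
from scipy.optimize import least_squares
T=np.array([(322,62),(487,142),(518,255),(395,490),(277,525),(122,440),(90,325),(215,95)])/6+[290,138]
S=np.array([(230,62),(440,138),(483,222),(408,355),(320,378),(95,285),(65,205),(132,95)])/6+[262,215]
t3=unproj('top',T,.112);s3=unproj('side',S,.112)
print(t3.round(4),s3.round(4),t3.mean(0),s3.mean(0))
o=octa()
def model(p):
    c,s=np.cos(p[2]),np.sin(p[2]);xy=o@np.array([[c,s],[-s,c]])+p[:2]
    return np.c_[xy,np.full(8,.112)]
from scipy.spatial import cKDTree
for a in(0.4,1.0,1.6,2.2,2.8):
  for nm,use in(('t',1),('s',2),('b',3)):
    def r(p):
        out=[]
        if use&1:out.append(cKDTree(T).query(proj('top',model(p)))[0])
        if use&2:out.append(cKDTree(S).query(proj('side',model(p)))[0])
        return np.concatenate(out)
    f=least_squares(r,[*t3.mean(0)[:2],a]); print(a,nm,f.x.round(4),f.cost.round(2))
G=np.array([(362,75),(500,345),(228,482),(92,208)])/6+[140,140]
G2=np.array([(347,108),(457,325),(237,437),(125,215)])/6+[140,140]
for g in(G,G2):
    p=unproj('top',g,.035);print(p.round(4),p.mean(0).round(4))
```

```text
[[ 0.671  -0.1894  0.112 ]
 [ 0.6322 -0.2632  0.112 ]
 [ 0.5799 -0.2751  0.112 ]
 [ 0.4742 -0.2151  0.112 ]
 [ 0.4596 -0.1614  0.112 ]
 [ 0.4995 -0.0929  0.112 ]
 [ 0.5521 -0.08    0.112 ]
 [ 0.6567 -0.14    0.112 ]] [[ 0.5592 -0.0803  0.112 ]
 [ 0.6621 -0.1393  0.112 ]
 [ 0.6752 -0.1933  0.112 ]
 [ 0.625  -0.2676  0.112 ]
 [ 0.5804 -0.2767  0.112 ]
 [ 0.4762 -0.2139  0.112 ]
 [ 0.4651 -0.1645  0.112 ]
 [ 0.5054 -0.0977  0.112 ]] [ 0.56563701 -0.17712336  0.112     ] [ 0.56856554 -0.17916828  0.112     ]
0.4 t [ 0.5658 -0.1769  0.2472] 544.98
0.4 s [ 0.5739 -0.162   0.4283] 386.34
0.4 b [ 0.5676 -0.1777  0.2542] 944.37
1.0 t [ 0.5657 -0.1768  0.9189] 343.03
1.0 s [ 0.5642 -0.1791  0.9935] 265.18
1.0 b [ 0.568  -0.1771  0.9216] 586.97
1.6 t [ 0.5658 -0.1775  1.6486] 673.02
1.6 s [ 0.5743 -0.1695  1.7363] 379.77
1.6 b [ 0.5761 -0.1677  1.7045] 1022.0
2.2 t [ 0.5659 -0.177   2.145 ] 473.72
2.2 s [ 0.5685 -0.179   2.5937] 6.92
2.2 b [ 0.5669 -0.1779  2.6107] 13.58
2.8 t [ 0.5657 -0.1771  2.6216] 2.3Traceback (most recent call last):
  File "<stdin>", line 19, in <module>
    return func(
[... 938 characters left out ...]
ided, method,
                             ^^^^^^^^^^^^^^^^^^^^^^
                             mf)
                             ^^^
    df = [f_eval - f0 for f_eval in f_evals]
                                    ^^^^^^^
    f = np.atleast_1d(self.fun(x, *self.args, **self.kwargs))
                      ~~~~~~~~^^^^^^^^^^^^^^^^^^^^^^^^^^^^^^
    return np.atleast_1d(self.fun(x))
                         ~~~~~~~~^^^
    return self.f(x, *self.args, **self.kwargs)
           ~~~~~~^^^^^^^^^^^^^^^^^^^^^^^^^^^^^^
  File "<stdin>", line 17, in r
  File "h.py", line 5, in proj
    m=imaging.camera_model(n);f=210/np.tan(np.radians(m['fovy']/2))
ValueError: time passes only in moves, steps and waits
```

```bash
sed -i 's/^def proj/import functools\n@functools.cache\ndef CM(n): return imaging.camera_model(n)\ndef proj/; s/m=imaging.camera_model(n)/m=CM(n)/' h.py
python3 - <<'E'
from h import *
from scipy.optimize import least_squares
from scipy.spatial import cKDTree
T=np.array([(322,62),(487,142),(518,255),(395,490),(277,525),(122,440),(90,325),(215,95)])/6+[290,138]
S=np.array([(230,62),(440,138),(483,222),(408,355),(320,378),(95,285),(65,205),(132,95)])/6+[262,215]
o=octa()
def model(p):
    c,s=np.cos(p[2]),np.sin(p[2]);return np.c_[o@np.array([[c,s],[-s,c]])+p[:2],np.full(8,.112)]
def r(p): return np.concatenate([(lambda q,A:(q-A[cKDTree(A).query(q)[1]]).ravel())(proj('top',model(p)),T),(lambda q,A:(q-A[cKDTree(A).query(q)[1]]).ravel())(proj('side',model(p)),S)])
f=least_squares(r,[.566,-.177,2.61]);print(f.x,f.cost,np.abs(f.fun).max())
p=f.x
for i,(a,b) in enumerate([(1,1),(-1,1),(-1,-1),(1,-1)]):
    c,s=np.cos(p[2]),np.sin(p[2]);v=np.array([a*.0768,b*.0568]);print('c',i,c*v[0]-s*v[1]+p[0],s*v[0]+c*v[1]+p[1],(np.degrees(p[2])+45+90*i)%360)
G=np.array([(362,75),(500,345),(228,482),(92,208)])/6+[140,140]
G2=np.array([(347,108),(457,325),(237,437),(125,215)])/6+[140,140]
for g in(G,G2):
    p=unproj('top',g,.035);print(p.round(4),p.mean(0).round(4))
print('side scanner centre pix',proj('side',[p.mean(0)]))
print('others',unproj('top',[(268,124),(455,181),(109,202),(380,292)],.04).round(3))
s=bot.get_obs();Rm=R.from_quat(s['tool_rot']).as_matrix();print(Rm.round(3),np.degrees(np.arctan2(Rm[1,0],Rm[0,0])))
E
```

```text
[ 0.56693853 -0.17785603  2.61067288] 13.583552662326163 2.4200572495149117
c 0 0.47195132900322123 -0.18795114994368145 194.58053762969283
c 1 0.6044070185262531 -0.2657229334707305 284.5805376296928
c 2 0.6619257334264664 -0.1677609130943215 14.580537629692799
c 3 0.5294700439034346 -0.08998912956727244 104.5805376296928
[[0.6847 0.2141 0.035 ]
 [0.5524 0.1492 0.035 ]
 [0.4898 0.2787 0.035 ]
 [0.6227 0.3435 0.035 ]] [0.5874 0.2464 0.035 ]
[[0.6687 0.2213 0.035 ]
 [0.5624 0.1695 0.035 ]
 [0.5111 0.2744 0.035 ]
 [0.619  0.3278 0.035 ]] [0.5903 0.2482 0.035 ]
side scanner centre pix [[297.82561457 168.72866211]]
others [[ 0.763  0.017  0.04 ]
 [ 0.585 -0.514  0.04 ]
 [ 0.546  0.474  0.04 ]
 [ 0.276 -0.285  0.04 ]]
[[ 0.392 -0.92  -0.001]
 [-0.92  -0.392  0.002]
 [-0.002 -0.    -1.   ]] -66.92259578321848
```

Emit:
carry_out(moves=[[-0.1, -0.1, 0, -0.08, 1], [-0.2, -0.2, 0, -0.17, 1], [-0.3, -0.3, 0, -0.26, 1], [-0.4, -0.4, 0, -0.35, 1], [-0.5, -0.5, 0, -0.44, 1], [-0.6, -0.6, 0, -0.53, 1], [-0.7, -0.7, 0, -0.62, 1], [-0.8, -0.8, 0, -0.71, 1], [-0.9, -0.9, 0, -0.8, 1], [-1, -1, 0, -0.88, 1], [-1, -1, 0, -0.906, 1], [-1, -1, 0, -0.906, 1]])

```text
clock: 1.3
eef_pos: [0.2488, -0.3282, 0.256]
tool_rot: [0.992, 0.128, -0.0, -0.0]
ft_force: [0.1, -0.2, 0.0]
grip_width: 0.0851
```

```bash
cat >> h.py <<'E'
def delta(target,yaw=None):
    s=bot.get_obs();Rm=R.from_quat(s['tool_rot']).as_matrix();y=np.degrees(np.arctan2(Rm[1,0],Rm[0,0]))
    print('t',s['clock'],'pos',s['eef_pos'].round(4),'yaw',y.round(2),'tilt',np.degrees(np.arccos(-Rm[2,2])).round(2),'j',s['joint_pos'].round(3),'F',s['ft_force'].round(2),'M',s['ft_torque'].round(3),'g',round(s['grip_width'],4))
    print('moves (units)',(Rm.T@(np.array(target)-s['eef_pos'])/.1).round(3), 'roll',None if yaw is None else -(yaw-y)/90)
E
python3 -c "
from h import *
delta([.472,-.188,.2],14.6)"
```

```text
t 1.3 pos [ 0.2488 -0.3282  0.256 ] yaw 14.66 tilt 0.04 j [-0.922  0.067 -0.204  1.301 -0.     0.393] F [ 0.09 -0.25  0.01] M [ 0.023  0.028 -0.031] g 0.0851
moves (units) [ 2.515 -0.791  0.56 ] roll 0.0006415330526338063
```

Emit:
carry_out(moves=[[0.25, -0.08, 0, 0, 1], [0.5, -0.16, 0, 0, 1], [0.75, -0.24, 0, 0, 1], [1, -0.32, 0, 0, 1]])

```text
clock: 1.7
eef_pos: [0.338, -0.2722, 0.2561]
tool_rot: [0.992, 0.126, -0.0, -0.0]
ft_force: [0.7, 0.4, 0.0]
grip_width: 0.085
```

Emit:
carry_out(moves=[[0.25, -0.08, 0.1, 0, 0.6], [0.5, -0.16, 0.2, 0, 0.4], [0.75, -0.24, 0.3, 0, 0.4], [1, -0.32, 0.4, 0, 0.4]])

```text
clock: 2.1
eef_pos: [0.4269, -0.2159, 0.2156]
tool_rot: [0.992, 0.126, -0.0, -0.0]
ft_force: [0.0, -0.9, 0.2]
grip_width: 0.06
```

Emit:
carry_out(moves=[[0.25, -0.08, 0.1, 0, 0.3], [0.51, -0.15, 0.2, 0, 0.3], [0.51, -0.15, 0.2, 0, 0.3], [0.51, -0.15, 0.2, 0, 0.3]])

```text
clock: 2.5
eef_pos: [0.4715, -0.1888, 0.1956]
tool_rot: [0.992, 0.127, -0.001, -0.0]
ft_force: [-0.0, 0.6, -0.1]
grip_width: 0.0556
```

Run:
```python
from h import *
delta([.472,-.188,.127],14.6)
for n,b in(('top',(270,120,400,240)),('side',(240,170,370,290))):
    crop(imaging.camera(n),*b,6,f'pics/{n}1.png')
```

```text
t 2.5 pos [ 0.4715 -0.1888  0.1956] yaw 14.62 tilt 0.11 j [-0.381  0.292 -0.087  1.193 -0.     0.935] F [-0.04  0.57 -0.13] M [0.002 0.044 0.001] g 0.0556
moves (units) [ 0.008 -0.006  0.686] roll 0.00026709873927046603
```

View pics/top1.png

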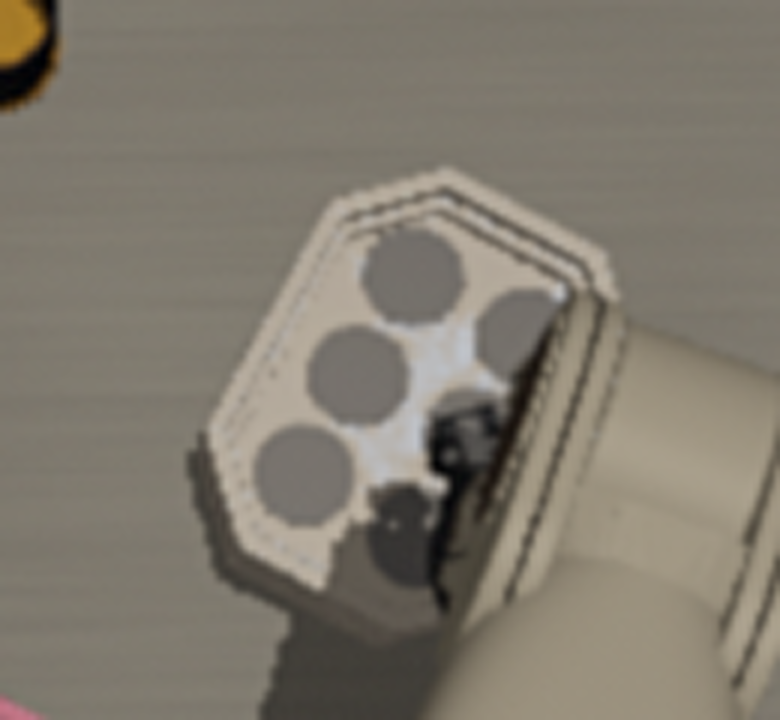

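View pics/side1.png

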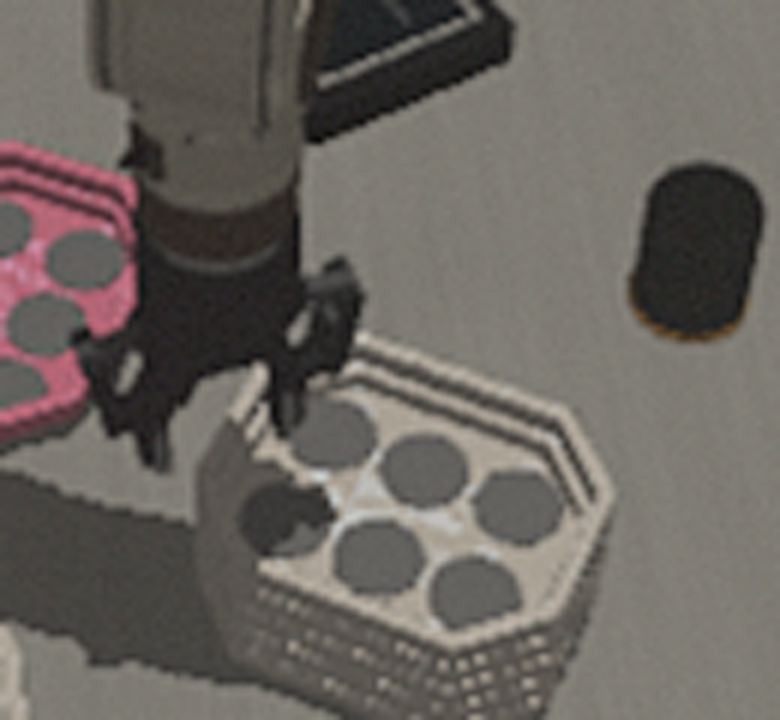

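Run:
```python
from h import *
d=np.array([np.cos(.255),np.sin(.255),0]);p=np.array([.4715,-.1888,.1956])
for a in(-.035,.035):
  for dz in(.013,.020,.025,.032,.038): print(a,dz,((proj('side',[p+a*d-[0,0,dz]])-[240,170])*6).round(0))
```

```text
-0.035 0.013 [[144. 451.]]
-0.035 0.02 [[144. 460.]]
-0.035 0.025 [[144. 466.]]
-0.035 0.032 [[145. 474.]]
-0.035 0.038 [[145. 481.]]
0.035 0.013 [[281. 412.]]
0.035 0.02 [[280. 420.]]
0.035 0.025 [[280. 426.]]
0.035 0.032 [[280. 435.]]
0.035 0.038 [[280. 442.]]
```

Emit:
carry_out(moves=[[0.01, 0, 0.2, 0, 0.3], [0.01, 0, 0.4, 0, 0.3], [0.01, 0, 0.55, 0, 0.3], [0.01, 0, 0.65, 0, 0.3], [0.01, 0, 0.7, 0, 0.3], [0.01, 0, 0.7, 0, 0.3]])

```text
clock: 3.2
eef_pos: [0.4723, -0.189, 0.1262]
tool_rot: [0.992, 0.127, -0.0, -0.0]
ft_force: [0.6, 0.5, 0.5]
grip_width: 0.0554
```

Run:
```python
from h import *
delta([.472,-.188,.127],14.6)
for n,b in(('top',(270,120,400,240)),('side',(240,170,370,290))):
    crop(imaging.camera(n),*b,6,f'pics/{n}2.png')
```

```text
t 3.2 pos [ 0.4723 -0.189   0.1262] yaw 14.57 tilt 0.03 j [-0.381  0.354 -0.195  1.022 -0.     0.936] F [0.56 0.49 0.47] M [-0.029 -0.022 -0.   ] g 0.0554
moves (units) [ 0.    -0.011 -0.008] roll -0.0003463433163481966
```

View pics/side2.png

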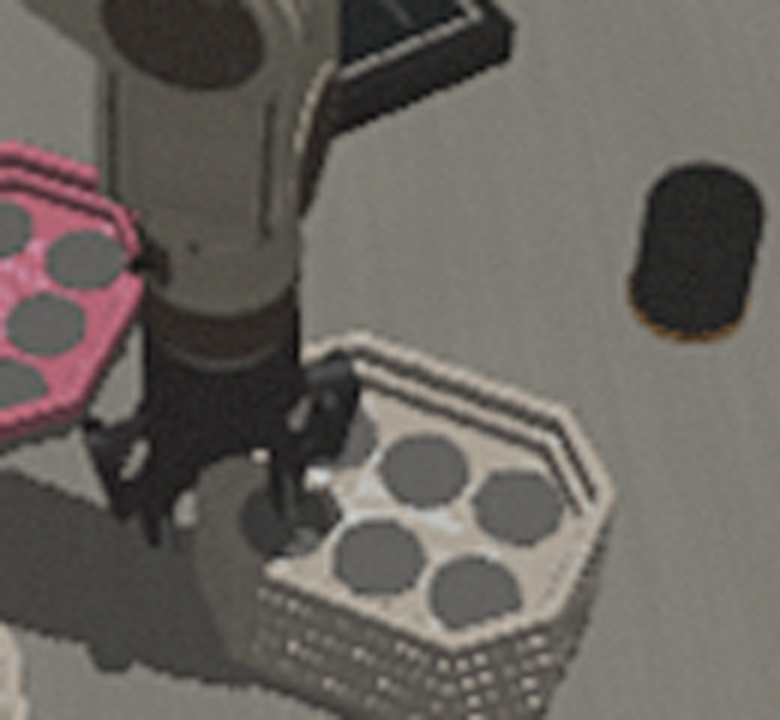

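Emit:
carry_out(moves=[[0, 0, 0, 0, 0], [0, 0, 0, 0, -0.3], [0, 0, 0, 0, -0.6], [0, 0, 0, 0, -0.7], [0, 0, 0, 0, -0.75], [0, 0, 0, 0, -1], [0, 0, 0, 0, -1], [0, 0, 0, 0, -1], [0, 0, 0, 0, -1]])

```text
clock: 4.2
eef_pos: [0.4725, -0.1888, 0.1266]
tool_rot: [0.992, 0.127, -0.0, 0.0]
ft_force: [-2.3, -0.2, 6.0]
grip_width: 0.0068
```

Run:
```python
from h import *
delta([.472,-.188,.127],14.6)
for n,b in(('top',(270,120,400,240)),('side',(240,170,370,290))):
    crop(imaging.camera(n),*b,6,f'pics/{n}3.png')
```

```text
t 4.2 pos [ 0.4725 -0.1888  0.1266] yaw 14.61 tilt 0.02 j [-0.38   0.353 -0.195  1.023 -0.     0.936] F [-2.34 -0.17  6.03] M [0.043 0.615 0.024] g 0.0068
moves (units) [-0.002 -0.009 -0.004] roll 0.0001472727302081959
```

View pics/side3.png

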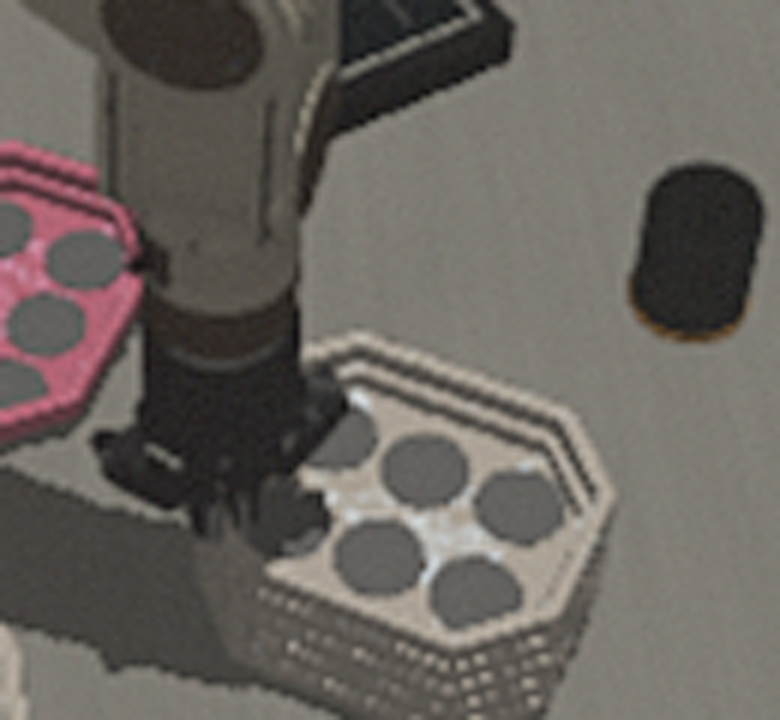

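Emit:
carry_out(moves=[[0, 0, -0.02, 0, -1], [0, 0, -0.04, 0, -1], [0, 0, -0.06, 0, -1], [0, 0, -0.08, 0, -1], [0, 0, -0.08, 0, -1], [0, 0, -0.08, 0, -1]])

```text
clock: 4.9
eef_pos: [0.4728, -0.1885, 0.1341]
tool_rot: [0.992, 0.127, -0.0, -0.0]
ft_force: [2.3, 0.0, -7.3]
grip_width: 0.0071
```

Run:
```python
from h import *
delta([.472,-.188,.127],14.6)
for n,b in(('top',(270,120,400,240)),('side',(240,170,370,290))):
    crop(imaging.camera(n),*b,6,f'pics/{n}4.png')
```

```text
t 4.9 pos [ 0.4728 -0.1885  0.1341] yaw 14.63 tilt 0.03 j [-0.38   0.346 -0.184  1.042  0.     0.936] F [ 2.27  0.04 -7.32] M [ 0.007 -0.243 -0.03 ] g 0.0071
moves (units) [-0.006 -0.007  0.071] roll 0.00034355145959279713
```

View pics/side4.png

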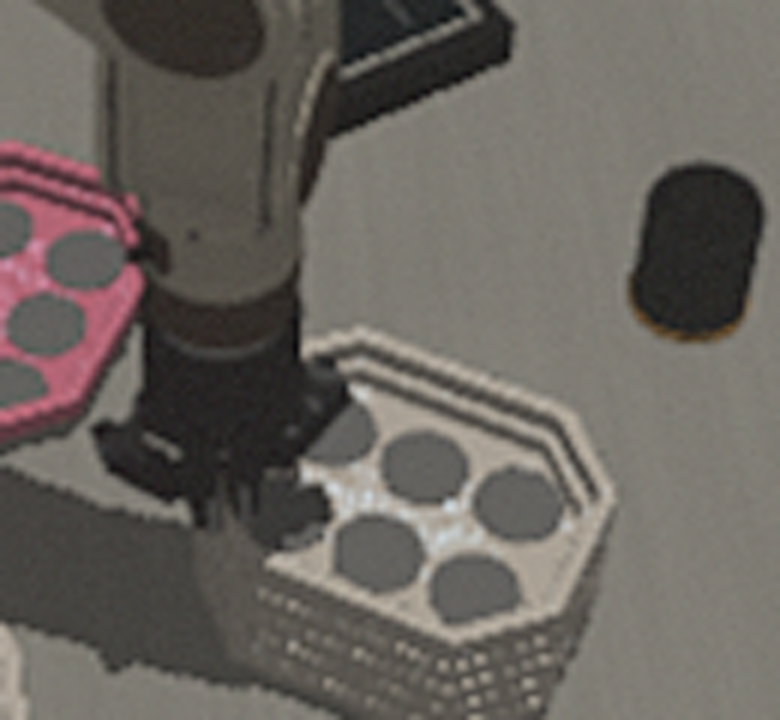

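Emit:
carry_out(moves=[[0, 0, -0.03, 0, -1], [0, 0, -0.06, 0, -1], [0, 0, -0.09, 0, -1], [0, 0, -0.11, 0, -1], [0, 0, -0.11, 0, -1], [0, 0, -0.11, 0, -1]])

```text
clock: 5.6
eef_pos: [0.4732, -0.189, 0.146]
tool_rot: [0.992, 0.127, 0.001, 0.0]
ft_force: [-0.3, 0.0, -2.4]
grip_width: 0.0074
```

Run:
```python
from h import *
delta([.472,-.188,.127],14.6)
for n,b in(('top',(270,120,400,240)),('side',(240,170,370,290))):
    crop(imaging.camera(n),*b,6,f'pics/{n}5.png')
```

```text
t 5.6 pos [ 0.4732 -0.189   0.146 ] yaw 14.61 tilt 0.1 j [-0.38   0.334 -0.167  1.068 -0.     0.936] F [-0.3   0.02 -2.39] M [-0.045  0.253 -0.005] g 0.0074
moves (units) [-0.009 -0.013  0.19 ] roll 0.00011952826082042535
```

View pics/side5.png

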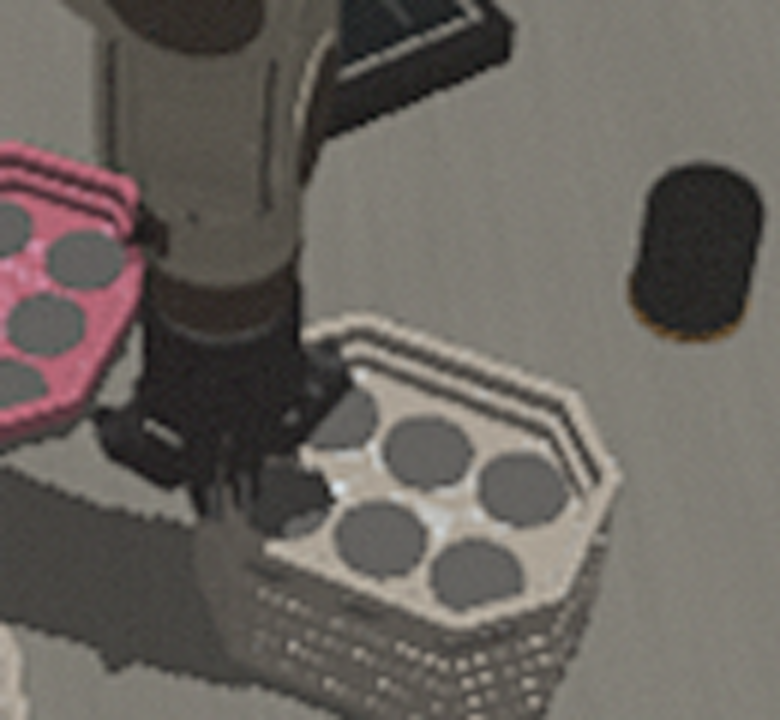

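View pics/top5.png

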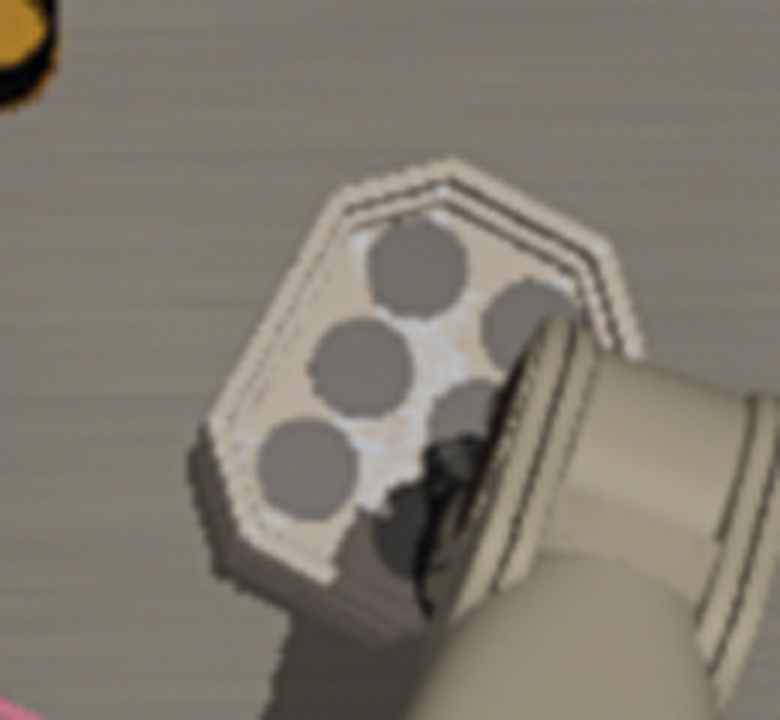

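View pics/top3.png

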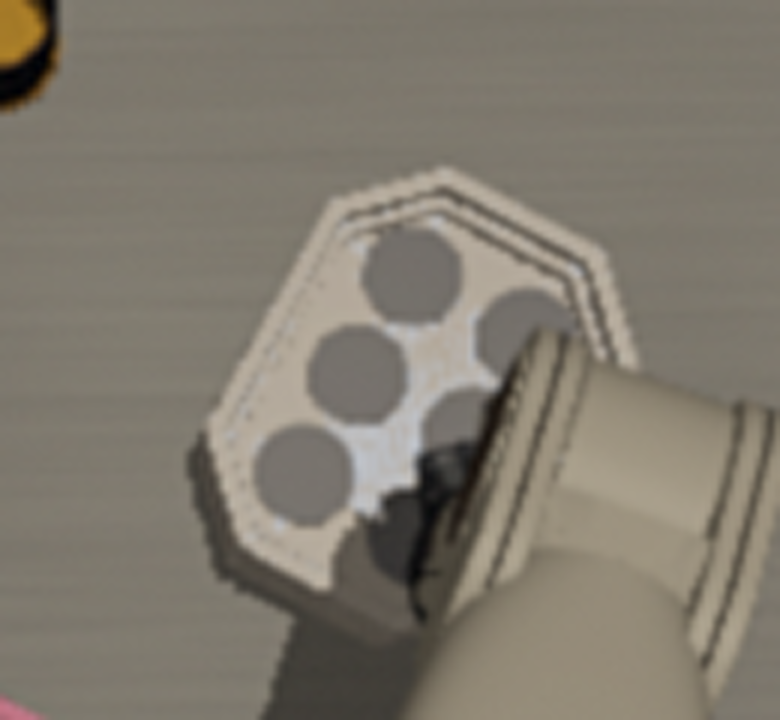

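```bash
cat > track.py <<'E'
from h import *
from scipy.optimize import least_squares
def circ(fn,off):
    g=cv2.cvtColor(cv2.imread(fn),cv2.COLOR_BGR2GRAY);out=[]
    for th in(135,145,155) if 'top' in fn else (105,115,125):
        n,l,st,ce=cv2.connectedComponentsWithStats((cv2.GaussianBlur(g,(0,0),2)<th).astype(np.uint8))
        out.append([(*(c/6+off),s[4],s[2],s[3]) for c,s in zip(ce,st) if 3500<s[4]<12000])
    return out
if __name__=='__main__':
    t=cv2.imread('pics/top0.png')[:,:,::-1];s=cv2.imread('pics/side0.png')[:,:,::-1]
    crop(t,270,120,400,240,6,'pics/topc0.png');crop(s,240,170,370,290,6,'pics/sidec0.png')
    for n in('topc0','sidec0','top3','side3','top4','side4','top5','side5'):
        print(n)
        for o in circ(f'pics/{n}.png',(270,120) if 'top' in n else (240,170)): print(' ',[(round(a,2),round(b,2),int(c)) for a,b,c,_,_ in o])
E
python3 track.py
```

```text
topc0
  [(np.float64(357.97), np.float64(174.09), 9972), (np.float64(338.64), np.float64(165.64), 8087), (np.float64(329.58), np.float64(182.59), 7763), (np.float64(348.81), np.float64(192.92), 7654), (np.float64(320.57), np.float64(199.21), 7838), (np.float64(339.67), np.float64(209.67), 8041)]
  [(np.float64(338.52), np.float64(165.4), 8895), (np.float64(329.56), np.float64(182.57), 8293), (np.float64(348.83), np.float64(192.94), 8206), (np.float64(320.56), np.float64(199.21), 8430), (np.float64(339.67), np.float64(209.69), 8598)]
  [(np.float64(329.55), np.float64(182.55), 8820), (np.float64(348.87), np.float64(192.96), 8783), (np.float64(320.55), np.float64(199.19), 9020), (np.float64(339.68), np.float64(209.71), 9163)]
sidec0
  [(np.float64(253.28), np.float64(207.43), 9100), (np.float64(254.12), np.float64(233.16), 5977), (np.float64(247.67), np.float64(224.18), 4001), (np.float64(309.62), np.float64(236.5), 4886), (np.float64(310.7), np.float64(248.5), 4702), (np.float64(287.38), np.float64(256.88), 5031), (np.float64(303.02), np.float64(263.08), 5162), (np.float64(318.77), np
[... 2569 characters left out ...]
181.37), 8522), (np.float64(321.14), np.float64(198.16), 8527)]
  [(np.float64(330.17), np.float64(181.34), 9056), (np.float64(321.1), np.float64(198.15), 9101)]
side5
  [(np.float64(247.7), np.float64(224.2), 3845), (np.float64(311.17), np.float64(245.48), 4713), (np.float64(303.44), np.float64(259.93), 5091), (np.float64(319.09), np.float64(265.7), 4574)]
  [(np.float64(247.76), np.float64(224.22), 4444), (np.float64(311.17), np.float64(245.45), 5065), (np.float64(303.42), np.float64(259.93), 5460), (np.float64(319.11), np.float64(265.71), 4956)]
  [(np.float64(311.16), np.float64(245.42), 5390), (np.float64(303.4), np.float64(259.93), 5792), (np.float64(319.14), np.float64(265.71), 5310)]
```

```bash
cat > fit.py <<'E'
from h import *
from scipy.optimize import least_squares
T0=np.array([(338.6,165.6),(329.57,182.58),(320.56,199.21)]);S0=np.array([(310.7,248.47),(303.02,263.09),(318.77,268.72)])
ctr=np.array([.567,-.178,.083])
def fit(T,S,T0=T0,S0=S0,free=6):
    Xt=unproj('top',T0,.083);Xs=unproj('side',S0,.083)
    def mv(p,X): return R.from_rotvec(p[3:]).apply(X-ctr)+ctr+p[:3]
    f=lambda p:np.r_[(proj('top',mv(p,Xt))-T).ravel(),(proj('side',mv(p,Xs))-S).ravel()]
    r=least_squares(f,np.zeros(6),x_scale=[.01]*3+[.1]*3)
    p=r.x;a=2.61067;out=[]
    for i,(x,y) in enumerate([(1,1),(-1,1),(-1,-1),(1,-1)]):
        v=np.array([x*.0768,y*.0568]);X=np.array([np.cos(a)*v[0]-np.sin(a)*v[1]+.567,np.sin(a)*v[0]+np.cos(a)*v[1]-.178,.112]);out.append(mv(p,X[None])[0]-X)
    print('p',p.round(4),'res',np.abs(r.fun).max().round(2));print('dz corners mm',(np.array(out)*1000).round(1)[:,2]);return p
if __name__=='__main__':
    print(unproj('side',S0,.083).round(3),unproj('top',T0,.083).round(3))
    fit([(338.52,165.51),(329.5,182.43),(320.53,199.18)],[(310.77,248.46),(303.13,263.05),(318.9,268.71)])
    fit([(338.61,165.59),(329.75,182.37),(320.63,198.99)],[(310.68,248.0),(302.93,262.24),(318.76,268.17)])
    fit([(339.25,164.18),(330.22,181.37),(321.15,198.16)],[(311.17,245.45),(303.42,259.93),(319.1,265.7)])
E
python3 fit.py
```

```text
[[ 0.585 -0.152  0.083]
 [ 0.554 -0.204  0.083]
 [ 0.599 -0.228  0.083]] [[ 0.629 -0.177  0.083]
 [ 0.581 -0.151  0.083]
 [ 0.535 -0.124  0.083]]
p [ 0.0003  0.0001 -0.0001 -0.0005  0.0028  0.0017] res 0.06
dz corners mm [ 0.2 -0.2 -0.4 -0. ]
p [-0.0001  0.0001  0.0038 -0.0124  0.0423 -0.0025] res 0.09
dz corners mm [ 7.9  3.3 -0.4  4.2]
p [ 0.0006 -0.0001  0.017  -0.0041  0.0135 -0.0027] res 0.19
dz corners mm [18.3 16.9 15.7 17.2]
```

Emit:
carry_out(moves=[[0, 0, 0.05, 0, -1], [0, 0, 0.1, 0, -1], [0, 0, 0.15, 0, -1], [0, 0, 0.19, 0, -1], [0, 0, 0.2, 0, -1], [0, 0, 0.2, 0, -1], [0, 0, 0.2, 0, -1]])

```text
clock: 6.4
eef_pos: [0.4727, -0.1897, 0.1269]
tool_rot: [0.992, 0.127, 0.001, 0.001]
ft_force: [-5.1, -1.8, 10.2]
grip_width: 0.007
```

```bash
cat > chk.py <<'E'
import sys
from h import *
from track import circ
k=sys.argv[1]
delta([.472,-.188,.127],14.6)
for n,b in(('top',(270,120,400,240)),('side',(240,170,370,290))):
    im=imaging.camera(n);cv2.imwrite(f'pics/{n}full{k}.png',im[:,:,::-1]);crop(im,*b,6,f'pics/{n}{k}.png')
    for o in circ(f'pics/{n}{k}.png',b[:2])[:2]: print(n,[(round(float(a),2),round(float(c),2)) for a,c,*_ in o])
from fit import *
import itertools
g=lambda n,ref,off:[min(((a,b) for o in circ(f'pics/{n}{k}.png',off)[:2] for a,b,*_ in o),key=lambda q:np.hypot(q[0]-r[0],q[1]-r[1])) for r in ref]
fit(np.array(g('top',T0,(270,120))),np.array(g('side',S0,(240,170))))
E
python3 chk.py 6
```

```text
t 6.4 pos [ 0.4727 -0.1897  0.1269] yaw 14.57 tilt 0.14 j [-3.810e-01  3.520e-01 -1.950e-01  1.021e+00 -1.000e-03  9.360e-01] F [-5.11 -1.76 10.22] M [0.012 0.648 0.077] g 0.007
moves (units) [-0.002 -0.018 -0.001] roll -0.0003065757805204486
top [(339.24, 164.25), (330.01, 181.3), (320.77, 198.08)]
top [(339.24, 164.21), (330.0, 181.28), (320.76, 198.09)]
side [(247.67, 224.21), (311.44, 246.35), (327.78, 251.73), (303.95, 261.86), (319.71, 266.95)]
side [(247.74, 224.24), (311.44, 246.32), (327.91, 251.61), (303.93, 261.86), (319.72, 266.97)]
p [ 0.002  -0.0001  0.0087  0.0405 -0.0828  0.0016] res 0.21
dz corners mm [ 0.3  8.2 16.9  9.1]
```

Emit:
carry_out(moves=[[0, 0, -0.05, 0, -1], [0, 0, -0.1, 0, -1], [0, 0, -0.15, 0, -1], [0, 0, -0.17, 0, -1], [-0.02, 0, -0.17, 0, -1], [-0.02, 0, -0.17, 0, -1]])

```text
clock: 7.1
eef_pos: [0.47, -0.1891, 0.1416]
tool_rot: [0.992, 0.127, -0.001, -0.0]
ft_force: [-0.1, 0.2, -1.5]
grip_width: 0.0069
```

```bash
python3 chk.py 7
```

```text
t 7.1 pos [ 0.47   -0.1891  0.1416] yaw 14.62 tilt 0.11 j [-0.382  0.335 -0.178  1.06  -0.     0.933] F [-0.1   0.19 -1.46] M [-0.062  0.259 -0.009] g 0.0069
moves (units) [ 0.023 -0.005  0.146] roll 0.0001861647500676374
top [(339.17, 165.84), (330.12, 182.83), (321.18, 199.52)]
top [(330.11, 182.81), (321.17, 199.53)]
side [(247.66, 224.2), (310.09, 246.34), (302.32, 260.9), (318.19, 266.61)]
side [(246.35, 227.22), (310.11, 246.28), (302.32, 260.9), (318.19, 266.61)]
p [-0.0026 -0.0003  0.0127 -0.0035  0.0237  0.0012] res 0.06
dz corners mm [15.  12.2 10.4 13.3]
```

View pics/side7.png

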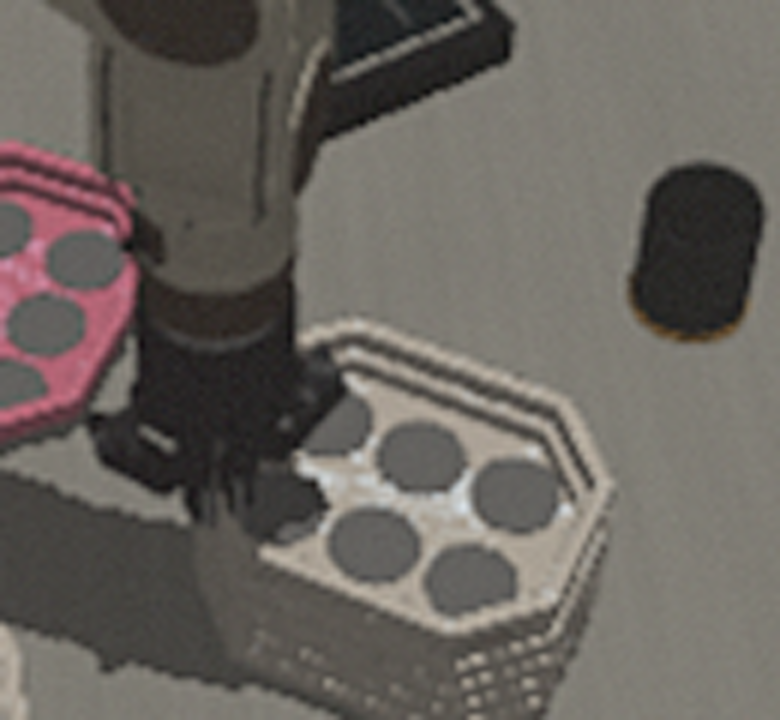

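Emit:
carry_out(moves=[[0.01, 0, 0.02, 0, -1], [0.015, 0, 0.05, 0, -1], [0.015, 0, 0.09, 0, -1], [0.015, 0, 0.13, 0, -1], [0.015, 0, 0.15, 0, -1], [0.015, 0, 0.15, 0, -1]])

```text
clock: 7.8
eef_pos: [0.4731, -0.1896, 0.1303]
tool_rot: [0.992, 0.127, 0.002, 0.001]
ft_force: [-4.3, -0.2, 7.5]
grip_width: 0.007
```

```bash
python3 chk.py 8
```

```text
t 7.8 pos [ 0.4731 -0.1896  0.1303] yaw 14.61 tilt 0.29 j [-3.810e-01  3.470e-01 -1.920e-01  1.026e+00 -1.000e-03  9.350e-01] F [-4.25 -0.16  7.46] M [0.026 0.414 0.102] g 0.007
moves (units) [-0.007 -0.019  0.033] roll 8.488741115242091e-05
top [(338.94, 164.23), (330.07, 181.25), (320.8, 198.09)]
top [(338.89, 164.16), (330.05, 181.24), (320.8, 198.1)]
side [(247.68, 224.19), (311.5, 246.57), (327.77, 251.97), (303.87, 261.78), (319.69, 266.98)]
side [(247.74, 224.22), (311.51, 246.51), (303.85, 261.75), (319.68, 266.99)]
p [ 0.0021 -0.0001  0.0086  0.0234 -0.047   0.0032] res 0.13
dz corners mm [ 3.8  8.3 13.2  8.8]
```

View pics/side8.png

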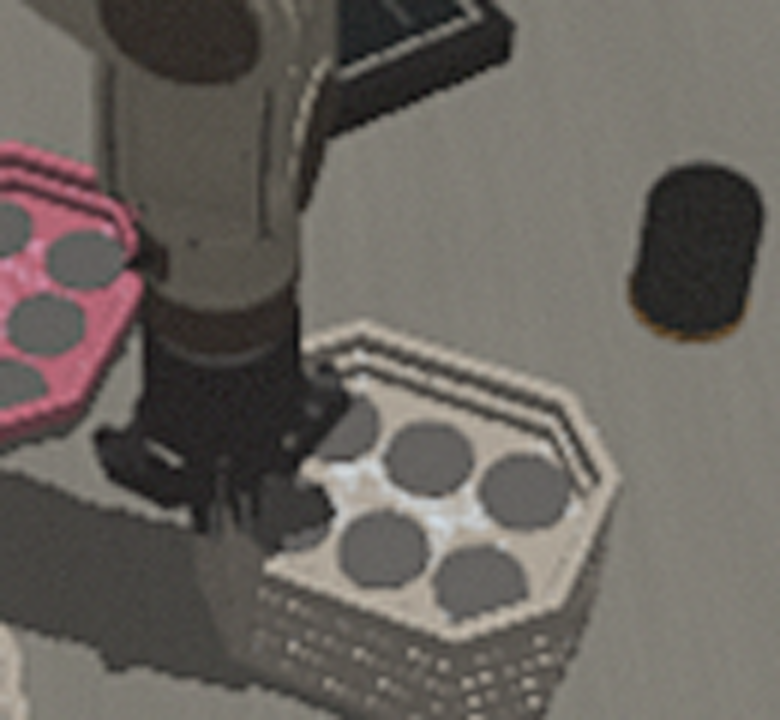

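Emit:
carry_out(moves=[[0, 0, 0, 0, -1], [0, 0, 0, 0, -1], [0, 0, 0, 0, -0.7], [0, 0, 0, 0, -0.4], [0, 0, 0, 0, -0.2], [0, 0, 0, 0, -0.2], [0, 0, 0, 0, -0.2]])

```text
clock: 8.6
eef_pos: [0.4722, -0.1887, 0.127]
tool_rot: [0.992, 0.127, -0.0, -0.0]
ft_force: [0.4, -0.5, 0.0]
grip_width: 0.034
```

```bash
python3 chk.py 9
```

```text
t 8.6 pos [ 0.4722 -0.1887  0.127 ] yaw 14.63 tilt 0.03 j [-0.38   0.352 -0.195  1.024  0.     0.935] F [ 0.39 -0.55  0.04] M [-0.03   0.071 -0.016] g 0.034
moves (units) [ 0.    -0.008  0.   ] roll 0.00031848716250419467
top [(339.02, 164.13), (329.99, 180.98), (320.67, 198.01)]
top [(338.93, 164.0), (329.97, 180.97), (320.67, 198.01)]
side [(247.66, 224.19), (311.56, 246.54), (327.98, 252.0), (303.92, 261.55), (319.74, 266.92)]
side [(247.72, 224.23), (311.59, 246.5), (303.9, 261.55), (319.75, 266.91)]
p [ 0.0023  0.0001  0.009   0.0146 -0.0388 -0.0014] res 0.19
dz corners mm [ 5.2  9.2 12.8  8.8]
```

View pics/side9.png

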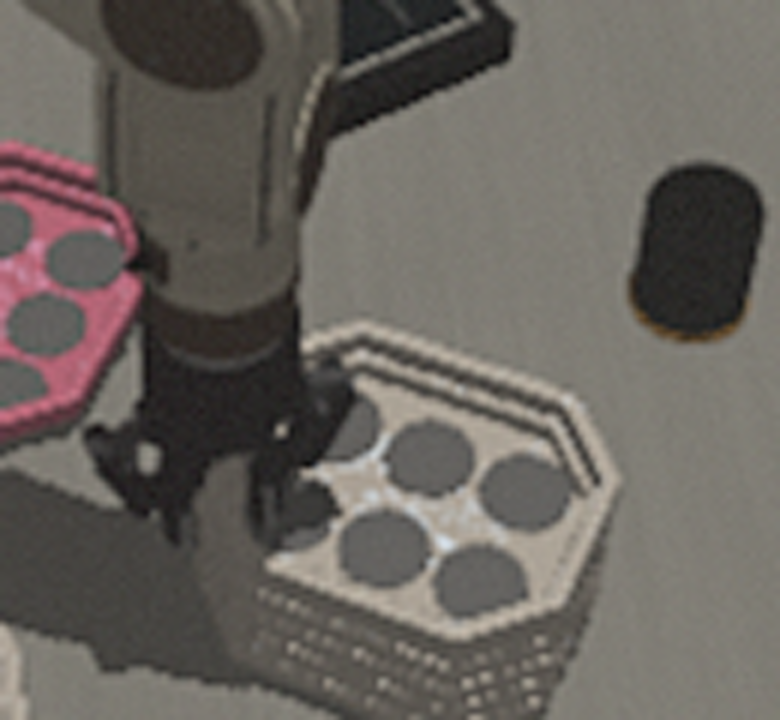

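View pics/top9.png

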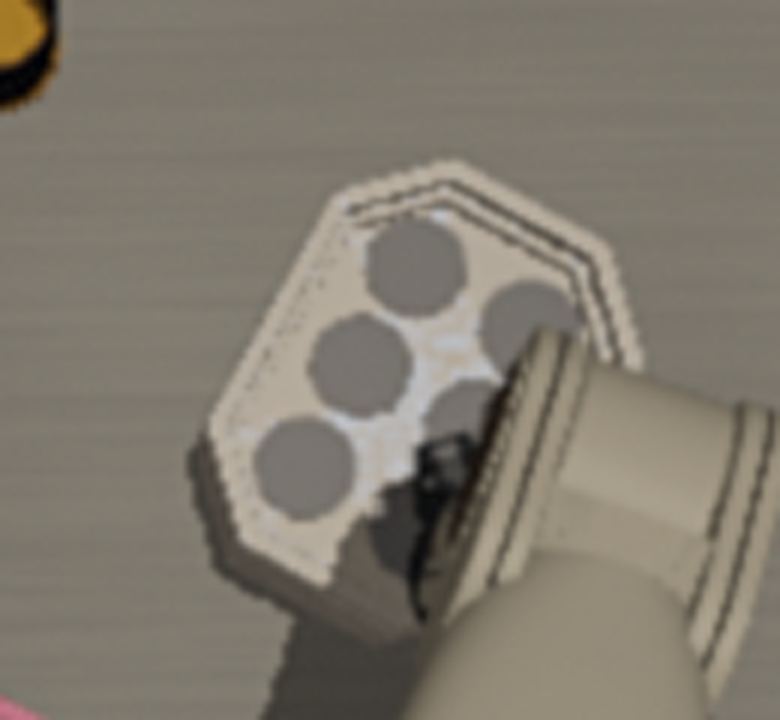

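Emit:
carry_out(moves=[[-0.02, 0, 0, 0, -0.4], [-0.025, 0, 0, 0, -0.6], [-0.025, 0, 0, 0, -0.7], [-0.025, 0, 0, 0, -0.72], [-0.025, 0, 0, 0, -0.72], [-0.025, 0, 0, 0, -0.72]])

```text
clock: 9.3
eef_pos: [0.4706, -0.1893, 0.1275]
tool_rot: [0.992, 0.127, 0.001, -0.0]
ft_force: [3.7, 1.9, -2.3]
grip_width: 0.0124
```

```bash
python3 chk.py 10
```

```text
t 9.3 pos [ 0.4706 -0.1893  0.1275] yaw 14.64 tilt 0.09 j [-3.830e-01  3.480e-01 -1.990e-01  1.022e+00  1.000e-03  9.320e-01] F [ 3.66  1.86 -2.26] M [ 0.417 -0.893  0.011] g 0.0124
moves (units) [ 0.017 -0.009  0.005] roll 0.0004641968178115895
top [(339.15, 164.69), (330.14, 181.7), (320.82, 198.45)]
top [(339.12, 164.61), (330.11, 181.69), (320.81, 198.45)]
side [(247.67, 224.21), (311.07, 246.69), (327.31, 252.28), (303.36, 261.73), (319.16, 267.14)]
side [(247.75, 224.23), (311.07, 246.66), (303.35, 261.7), (319.17, 267.11)]
p [ 0.0007 -0.0002  0.0088  0.0187 -0.0348 -0.0032] res 0.1
dz corners mm [ 5.3  8.4 12.3  9.1]
```

Emit:
carry_out(moves=[[-0.01, 0, 0, 0, -0.72], [-0.02, 0, 0, 0, -0.72], [-0.025, 0, 0, 0, -0.72], [-0.025, 0, 0, 0, -0.72], [-0.025, 0, 0, 0, -0.72]])

```text
clock: 9.9
eef_pos: [0.4679, -0.1901, 0.1275]
tool_rot: [0.992, 0.127, 0.001, -0.0]
ft_force: [5.2, 2.1, -3.0]
grip_width: 0.0119
```

```bash
python3 chk.py 11
```

```text
t 9.9 pos [ 0.4679 -0.1901  0.1275] yaw 14.62 tilt 0.07 j [-3.86e-01  3.45e-01 -2.05e-01  1.02e+00  1.00e-03  9.29e-01] F [ 5.18  2.09 -2.97] M [ 0.399 -1.135  0.012] g 0.0119
moves (units) [ 0.045 -0.01   0.005] roll 0.0002570257173935491
top [(339.47, 165.63), (330.35, 182.61), (321.2, 199.48)]
top [(330.32, 182.58), (321.18, 199.47)]
side [(247.68, 224.22), (310.3, 246.84), (302.57, 261.94), (318.34, 267.47)]
side [(247.75, 224.26), (310.34, 246.79), (302.54, 261.95), (318.35, 267.47)]
p [-0.0019 -0.0009  0.0091  0.0284 -0.0295 -0.0014] res 0.09
dz corners mm [ 6.   7.7 12.2 10.5]
```

View pics/side11.png

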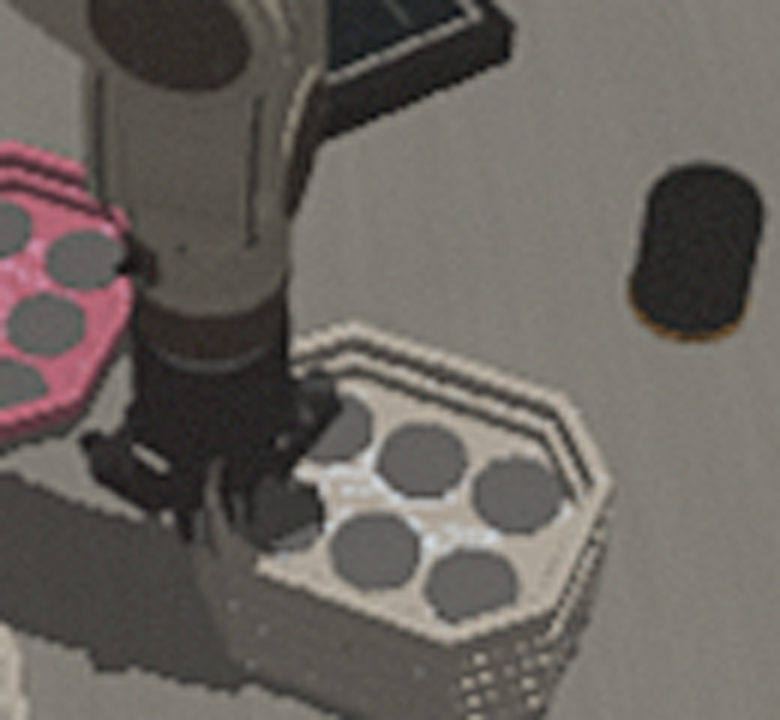

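Run:
```python
from h import *
a=cv2.imread('pics/side0.png');b=cv2.imread('pics/sidefull11.png')
s=lambda i:cv2.resize(i[235:305,265:350],None,fx=4.6,fy=4.6,interpolation=cv2.INTER_CUBIC)
cv2.imwrite('pics/cmp11.png',np.hstack([s(a),s(b)]))
```

```text
(no output)
```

View pics/cmp11.png

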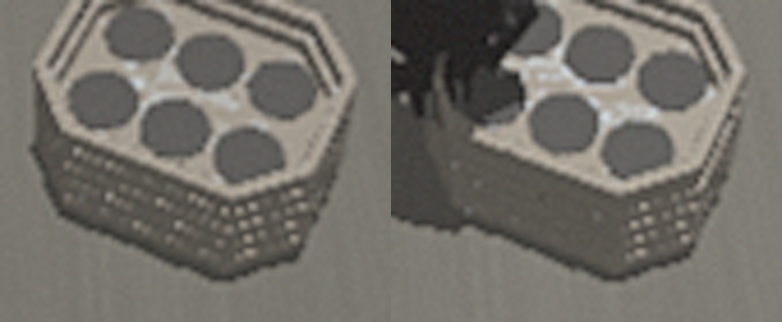

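Emit:
carry_out(moves=[[0.01, 0, 0, 0, -0.6], [0.02, 0, 0, 0, -0.5], [0.02, 0, 0, 0, -0.5], [0.02, 0, 0, 0, -0.5]])

```text
clock: 10.4
eef_pos: [0.4685, -0.1898, 0.1271]
tool_rot: [0.992, 0.127, -0.001, 0.0]
ft_force: [-0.3, -0.2, -0.5]
grip_width: 0.021
```

```bash
python3 chk.py 12
```

```text
t 10.4 pos [ 0.4685 -0.1898  0.1271] yaw 14.6 tilt 0.1 j [-3.840e-01  3.480e-01 -2.020e-01  1.023e+00 -1.000e-03  9.320e-01] F [-0.28 -0.24 -0.51] M [0.078 0.017 0.042] g 0.021
moves (units) [ 0.039 -0.008  0.001] roll -4.0103641951204514e-05
top [(339.28, 164.17), (330.25, 181.15), (320.78, 197.89)]
top [(339.27, 164.12), (330.21, 181.14), (320.78, 197.89)]
side [(247.66, 224.19), (311.52, 246.68), (327.95, 252.31), (303.72, 261.7), (319.61, 267.13)]
side [(247.72, 224.23), (311.54, 246.63), (303.71, 261.68), (319.61, 267.15)]
p [ 0.0021 -0.0004  0.009   0.0191 -0.0386 -0.0069] res 0.14
dz corners mm [ 5.1  8.7 12.8  9.2]
```

View pics/side12.png

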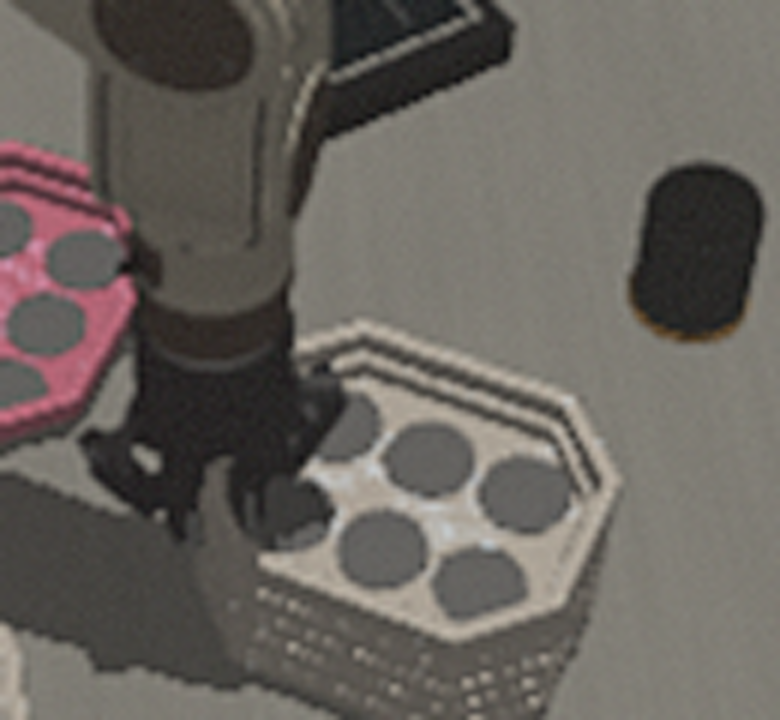

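```bash
python3 -c "
from h import *
delta([.6629,-.1694,.1928],14.6)"
```

```text
t 10.5 pos [ 0.4688 -0.1897  0.1271] yaw 14.6 tilt 0.06 j [-0.384  0.348 -0.202  1.023 -0.     0.932] F [-0.25  0.21  0.58] M [-0.003 -0.029 -0.003] g 0.0214
moves (units) [ 1.929  0.293 -0.659] roll 2.7137137767615134e-05
```

Emit:
carry_out(moves=[[0, 0, -0.1, 0, 0], [0, 0, -0.35, 0, 0.3], [0, 0, -0.65, 0, 0.3], [0.25, 0.04, -0.66, 0, 0.3], [0.5, 0.08, -0.66, 0, 0.3], [0.75, 0.12, -0.66, 0, 0.3], [1, 0.15, -0.66, 0, 0.3]])

```text
clock: 11.2
eef_pos: [0.5708, -0.179, 0.1944]
tool_rot: [0.992, 0.127, 0.0, 0.0]
ft_force: [0.5, -0.4, 0.9]
grip_width: 0.0553
```

Emit:
carry_out(moves=[[0.25, 0.04, 0, 0, 0.3], [0.5, 0.08, 0, 0, 0.3], [0.75, 0.12, 0, 0, 0.3], [0.93, 0.145, 0, 0, 0.3], [0.93, 0.145, 0, 0, 0.3], [0.93, 0.145, 0, 0, 0.3]])

```text
clock: 11.8
eef_pos: [0.6632, -0.1694, 0.1933]
tool_rot: [0.992, 0.127, -0.0, 0.0]
ft_force: [-0.4, 0.3, 0.1]
grip_width: 0.0556
```

Run:
```python
from h import *
delta([.6629,-.1694,.1428],14.6)
for n,b in(('top',(280,120,400,240)),('side',(250,190,370,310))):
    im=imaging.camera(n);cv2.imwrite(f'pics/{n}full13.png',im[:,:,::-1]);crop(im,*b,6,f'pics/{n}13.png')
```

```text
t 11.8 pos [ 0.6632 -0.1694  0.1933] yaw 14.63 tilt 0.05 j [-0.25   0.649  0.473  1.396 -0.     1.065] F [-0.4   0.34  0.08] M [-0.028 -0.003  0.013] g 0.0556
moves (units) [-0.002 -0.001  0.505] roll 0.00037295640252678434
```

View pics/top13.png

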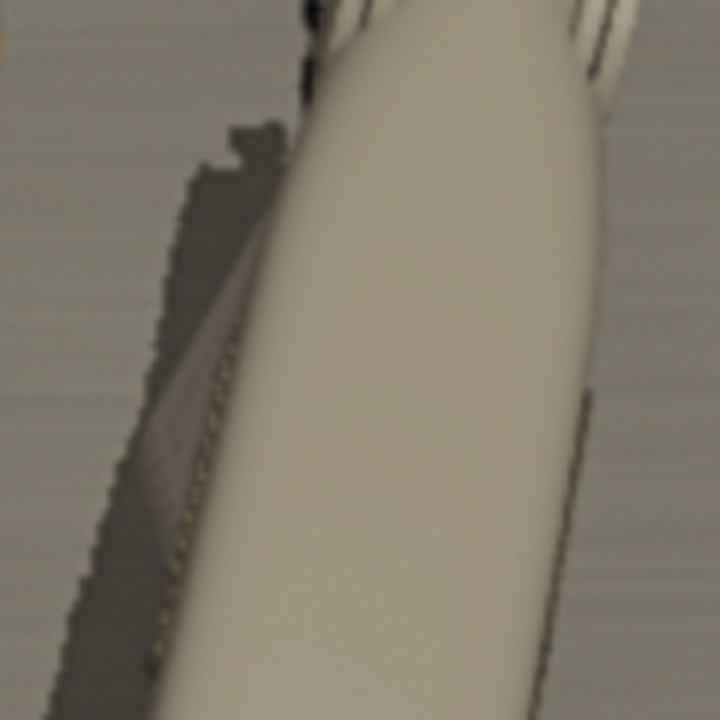

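View pics/side13.png

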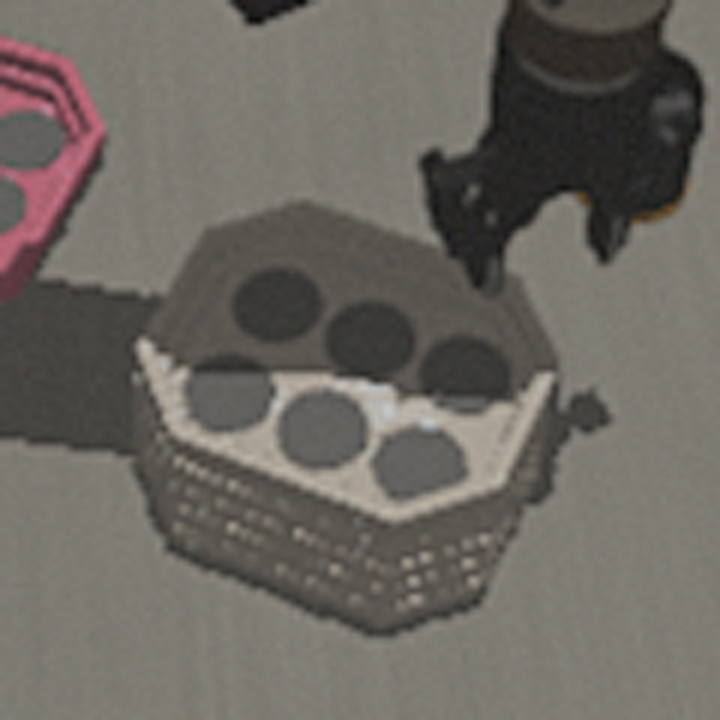

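Emit:
carry_out(moves=[[0, 0, 0.15, 0, 0.3], [0, 0, 0.3, 0, 0.3], [0, 0, 0.42, 0, 0.3], [0, 0, 0.5, 0, 0.3], [0, 0, 0.5, 0, 0], [0, 0, 0.5, 0, -0.3]])

```text
clock: 12.5
eef_pos: [0.6635, -0.1696, 0.1437]
tool_rot: [0.992, 0.127, 0.0, 0.0]
ft_force: [0.8, -0.3, 0.4]
grip_width: 0.0308
```

Run:
```python
from h import *
delta([.6629,-.1694,.1428],14.6)
for n,b in(('side',(250,190,370,310)),):
    im=imaging.camera(n);cv2.imwrite(f'pics/{n}full14.png',im[:,:,::-1]);crop(im,*b,6,f'pics/{n}14.png')
```

```text
t 12.5 pos [ 0.6635 -0.1696  0.1437] yaw 14.61 tilt 0.01 j [-0.25   0.672  0.385  1.283 -0.     1.066] F [ 0.8  -0.32  0.39] M [ 0.065 -0.016  0.029] g 0.0308
moves (units) [-0.005 -0.003  0.009] roll 0.00010396729115497531
```

View pics/side14.png

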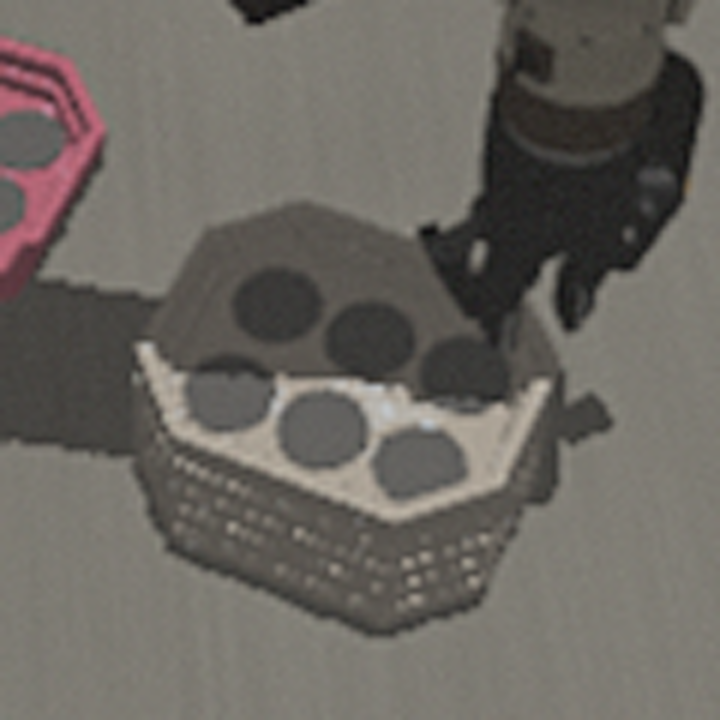

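Emit:
carry_out(moves=[[0, 0, 0.01, 0, -0.5], [0, 0, 0.01, 0, -0.7], [0, 0, 0.01, 0, -0.75], [0, 0, 0.01, 0, -1], [0, 0, 0.01, 0, -1], [0, 0, 0.01, 0, -1], [0, 0, 0.01, 0, -1]])

```text
clock: 13.25
eef_pos: [0.6633, -0.1693, 0.1421]
tool_rot: [0.992, 0.127, -0.0, -0.0]
ft_force: [-2.0, 0.7, -0.4]
grip_width: 0.007
```

Run:
```python
from h import *
delta([.6629,-.1694,.1428],14.6)
for n,b in(('side',(250,190,370,310)),):
    im=imaging.camera(n);cv2.imwrite(f'pics/{n}full15.png',im[:,:,::-1]);crop(im,*b,6,f'pics/{n}15.png')
```

```text
t 13.25 pos [ 0.6633 -0.1693  0.1421] yaw 14.62 tilt 0.04 j [-0.25   0.673  0.383  1.281  0.     1.066] F [-2.01  0.73 -0.4 ] M [ 0.156  0.215 -0.123] g 0.007
moves (units) [-0.004 -0.    -0.007] roll 0.000169363448195191
```

View pics/side15.png

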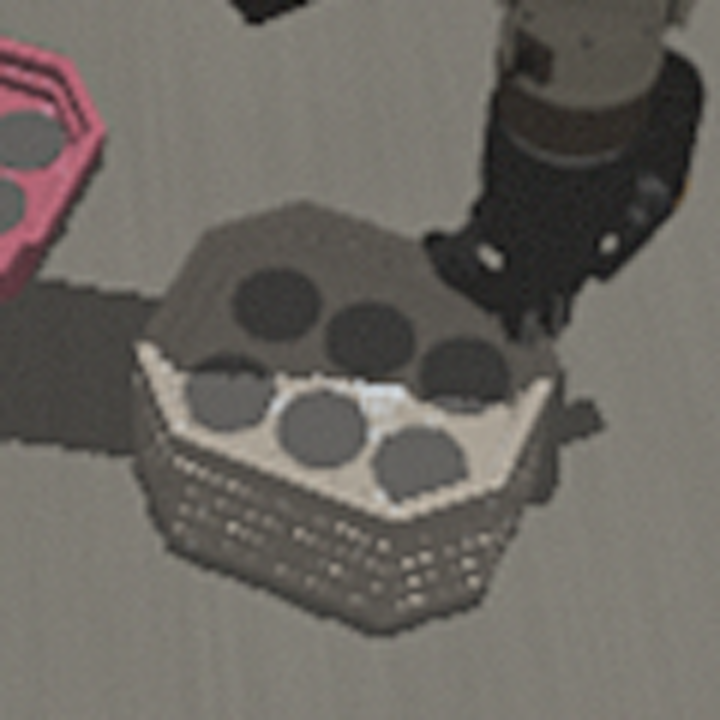

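Emit:
carry_out(moves=[[0, 0, -0.02, 0, -1], [0, 0, -0.04, 0, -1], [0, 0, -0.06, 0, -1], [0, 0, -0.06, 0, -1], [0, 0, -0.06, 0, -1]])

```text
clock: 13.8
eef_pos: [0.6638, -0.1696, 0.1485]
tool_rot: [0.992, 0.127, 0.0, 0.0]
ft_force: [-0.4, -0.4, -2.6]
grip_width: 0.0065
```

```bash
cat > chk2.py <<'E'
import sys
from h import *
k=sys.argv[1]
delta([.6629,-.1694,.1428],14.6)
im=imaging.camera('side');cv2.imwrite(f'pics/sidefull{k}.png',im[:,:,::-1]);crop(im,250,190,370,310,6,f'pics/side{k}.png')
a=cv2.imread('pics/sidefull15.png');g=lambda i:cv2.cvtColor(i,cv2.COLOR_BGR2GRAY).astype(np.float32)
A,B=g(a),g(im[:,:,::-1].copy())
# local tracking of features (LK) full-res
pts=np.float32([[274.5,248],[303.7,261.5],[320,267],[296.2,240.3],[312,246],[316.5,276],[301,207.3+17],[280.5,262.5],[288,256]])[:,None]
q,st,e=cv2.calcOpticalFlowPyrLK(A.astype(np.uint8),B.astype(np.uint8),pts,None,winSize=(9,9),maxLevel=1)
for p,r,s in zip(pts[:,0],q[:,0],st[:,0]): print(p.round(1),(r-p).round(2),s)
E
python3 chk2.py 16
```

```text
t 13.8 pos [ 0.6638 -0.1696  0.1485] yaw 14.62 tilt 0.05 j [-0.25   0.669  0.393  1.294 -0.     1.066] F [-0.41 -0.38 -2.57] M [ 0.006 -0.263  0.018] g 0.0065
moves (units) [-0.009 -0.004  0.057] roll 0.00025670275957045713
[274.5 248. ] [ 0.16 -0.41] 1
[303.7 261.5] [ 0.78 -0.77] 1
[320. 267.] [ 1.04 -0.86] 1
[296.2 240.3] [ 0.42 -0.57] 1
[312. 246.] [-0.72 -1.58] 1
[316.5 276. ] [ 0.26 -0.47] 1
[301.  224.3] [ 0.46 -0.55] 1
[280.5 262.5] [ 0.06 -0.3 ] 1
[288. 256.] [ 0.61 -0.2 ] 1
```

View pics/side16.png

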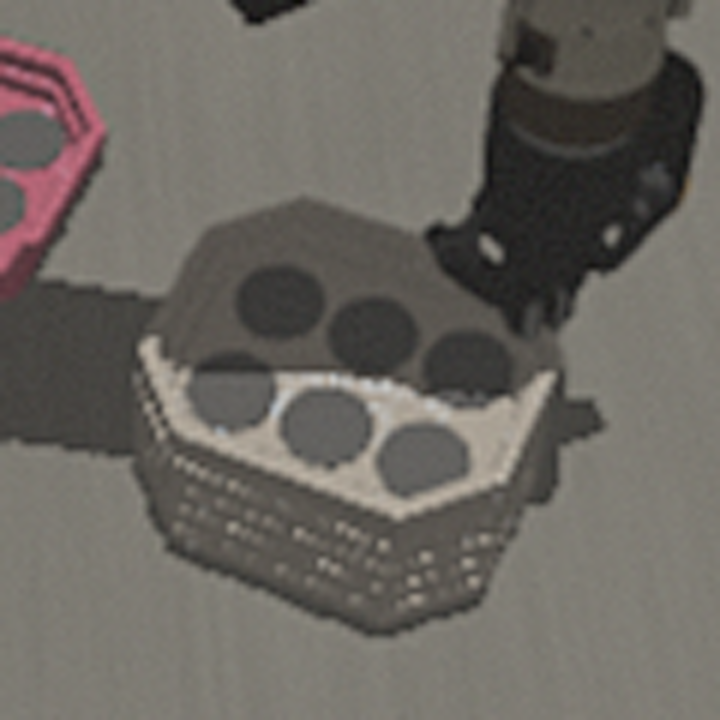

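Emit:
carry_out(moves=[[0, 0, 0.015, 0, -1], [0, 0, 0.025, 0, -1], [0, 0, 0.025, 0, -1], [0, 0, 0.025, 0, -1], [0, 0, 0.025, 0, -1]])

```text
clock: 14.35
eef_pos: [0.6635, -0.1695, 0.1458]
tool_rot: [0.992, 0.127, 0.0, 0.0]
ft_force: [0.0, 0.2, -3.1]
grip_width: 0.0065
```

```bash
python3 chk2.py 17 | head -3
```

```text
t 14.35 pos [ 0.6635 -0.1695  0.1458] yaw 14.62 tilt 0.01 j [-0.25   0.671  0.389  1.288 -0.     1.066] F [ 0.03  0.19 -3.1 ] M [-0.002 -0.176  0.006] g 0.0065
moves (units) [-0.006 -0.003  0.03 ] roll 0.00019870810345577657
[274.5 248. ] [0.12 0.11] 1
```

View pics/side17.png

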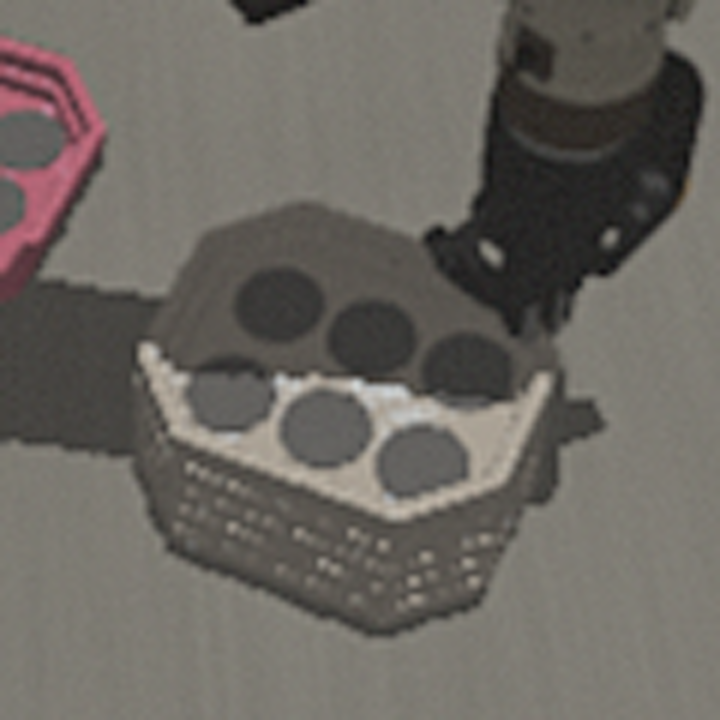

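```bash
cat > pnp.py <<'E'
from h import *
from scipy.optimize import least_squares
S0=np.array([(295.2,242.2),(310.7,248.47),(326.5,254.3),(287.34,256.86),(303.02,263.09),(318.77,268.72)])
ctr=np.array([.567,-.178,.083])
def go(q,off,z0=.083):
    S=np.array(q,float)/6+off;X=unproj('side',S0,z0)
    mv=lambda p,X:R.from_rotvec(p[3:]).apply(X-ctr)+ctr+p[:3]
    r=least_squares(lambda p:(proj('side',mv(p,X))-S).ravel(),np.zeros(6),x_scale=[.01]*3+[.1]*3)
    C=np.array([(.472,-.188,.112),(.6044,-.2657,.112),(.6619,-.1678,.112),(.5295,-.09,.112)])
    print(r.x.round(4),np.abs(r.fun).max().round(2),'dz',((mv(r.x,C)-C)[:,2]*1000).round(1))
    # constrained: yaw 0-ish prior, c2 dz given
    return r
go([(279,304),(372,338),(467,370),(231,395),(326,428),(422,462)],(250,190))
def go2(q,off,c2):
    S=np.array(q,float)/6+off;X=unproj('side',S0,.083)
    mv=lambda p,X:R.from_rotvec(p[3:]).apply(X-ctr)+ctr+p[:3]
    C=np.array([(.472,-.188,.112),(.6044,-.2657,.112),(.6619,-.1678,.112),(.5295,-.09,.112)])
    r=least_squares(lambda p:np.r_[(proj('side',mv(p,X))-S).ravel()/.15,((mv(p,C)-C)[2]-c2)/.0007],np.zeros(6),x_scale=[.01]*3+[.1]*3)
    print(r.x.round(4),np.abs(r.fun).max().round(2),'dz',((mv(r.x,C)-C)[:,2]*1000).round(1))
if __name__=='__main__':
    go2([(279,304),(372,338),(467,370),(231,395),(326,428),(422,462)],(250,190),(.0032,.0,.0165))
E
python3 pnp.py
```

```text
[ 0.0037  0.0003  0.0087  0.0209 -0.0641  0.0026] 0.25 dz [ 2.4  9.2 15.   8.1]
[ 0.0037 -0.0005  0.0101  0.0168 -0.0602  0.0046] 2.17 dz [ 4.1 10.8 15.9  9.2]
```

Emit:
carry_out(moves=[[0, 0, -0.006, 0, -1], [0, 0, -0.012, 0, -1], [0, 0, -0.012, 0, -1], [0, 0, -0.012, 0, -1], [0, 0, -0.018, 0, -1], [0, 0, -0.018, 0, -1]])

```text
clock: 15.0
eef_pos: [0.6636, -0.1695, 0.1477]
tool_rot: [0.992, 0.127, 0.0, 0.0]
ft_force: [-0.4, 0.6, -2.8]
grip_width: 0.0065
```

```bash
python3 chk2.py 18 | head -3
```

```text
t 15.0 pos [ 0.6636 -0.1695  0.1477] yaw 14.62 tilt 0.01 j [-0.25   0.67   0.392  1.292  0.     1.066] F [-0.45  0.61 -2.84] M [ 0.008 -0.239 -0.016] g 0.0065
moves (units) [-0.006 -0.002  0.049] roll 0.0002226707454906397
[274.5 248. ] [0.09 0.02] 1
```

View pics/side18.png

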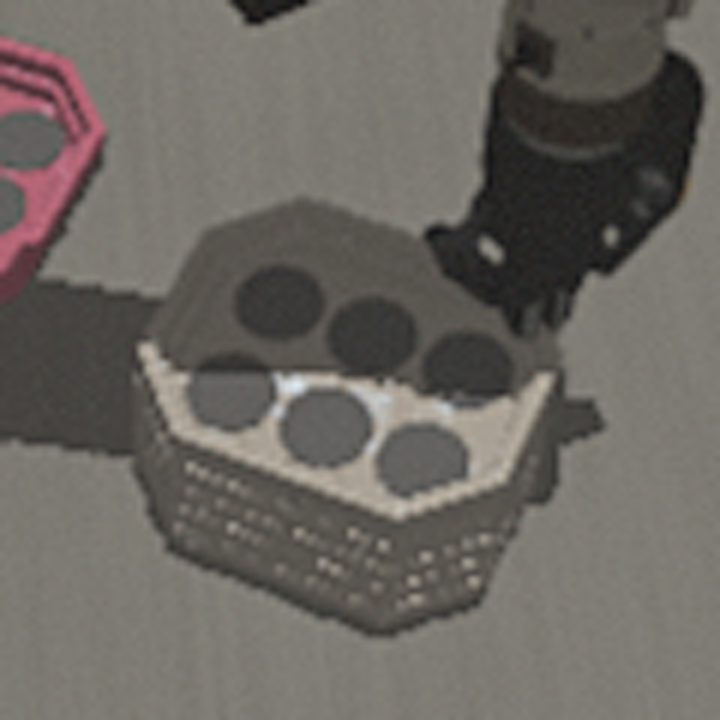

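Emit:
carry_out(moves=[[0, 0, -0.03, 0, -1], [0, 0, -0.07, 0, -1], [0, 0, -0.12, 0, -1], [0, 0, -0.18, 0, -1], [0, 0, -0.24, 0, -1], [0, 0, -0.3, 0, -1], [0, 0, -0.36, 0, -1], [0, 0, -0.42, 0, -1], [0, 0, -0.47, 0, -1], [0, 0, -0.47, 0, -1], [0, 0, -0.47, 0, -1]])

```text
clock: 16.15
eef_pos: [0.6635, -0.1695, 0.1947]
tool_rot: [0.992, 0.127, 0.0, 0.0]
ft_force: [0.1, 0.6, -3.0]
grip_width: 0.007
```

```bash
python3 chk2.py 19 | head -3;python3 -c "
import cv2;i=cv2.imread('pics/sidefull19.png')[130:330,200:420];cv2.imwrite('pics/s19.png',cv2.resize(i,None,fx=3,fy=3,interpolation=cv2.INTER_CUBIC))"
```

```text
t 16.15 pos [ 0.6635 -0.1695  0.1947] yaw 14.62 tilt 0.01 j [-0.25   0.648  0.476  1.398  0.     1.066] F [ 0.08  0.59 -3.01] M [ 0.044 -0.257 -0.019] g 0.007
moves (units) [-0.006 -0.002  0.519] roll 0.0001813363697253144
[274.5 248. ] [-0.37 -9.72] 1
```

View pics/s19.png

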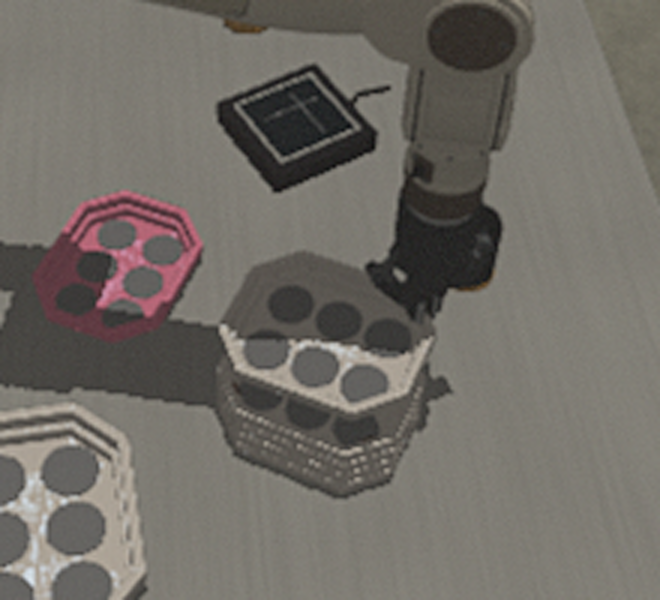

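Emit:
carry_out(moves=[[0.01, -0.04, 0, 0, -1], [0.03, -0.12, 0, 0, -1], [0.055, -0.24, 0, 0, -1], [0.09, -0.38, 0, 0, -1], [0.12, -0.53, 0, 0, -1], [0.155, -0.68, 0, 0, -1], [0.19, -0.83, 0, 0, -1], [0.21, -0.97, 0, 0, -1]])

```text
clock: 17.0
eef_pos: [0.6594, -0.0685, 0.1947]
tool_rot: [0.992, 0.128, 0.0, -0.0]
ft_force: [1.0, 0.9, -2.7]
grip_width: 0.0065
```

Emit:
carry_out(moves=[[0.03, -0.15, 0, 0, -1], [0.06, -0.3, 0, 0, -1], [0.09, -0.45, 0, 0, -1], [0.12, -0.6, 0, 0, -1], [0.155, -0.75, 0, 0, -1], [0.19, -0.88, 0, 0, -1], [0.21, -0.97, 0, 0, -1]])

```text
clock: 17.7
eef_pos: [0.6553, 0.0304, 0.1946]
tool_rot: [0.992, 0.128, 0.0, -0.0]
ft_force: [-0.2, -0.4, -3.1]
grip_width: 0.0068
```

Emit:
carry_out(moves=[[0.03, -0.15, 0, 0, -1], [0.06, -0.3, 0, 0, -1], [0.09, -0.45, 0, 0, -1], [0.12, -0.6, 0, 0, -1], [0.155, -0.75, 0, 0, -1], [0.19, -0.88, 0, 0, -1], [0.21, -0.97, 0, 0, -1], [0.21, -0.97, 0, 0, -1]])

```text
clock: 18.5
eef_pos: [0.6509, 0.1296, 0.1945]
tool_rot: [0.992, 0.128, -0.0, -0.0]
ft_force: [0.2, 0.5, -1.9]
grip_width: 0.0069
```

Run:
```python
from h import *
delta([.650,.174,.1947],-41.4)
im=imaging.camera('side');crop(im,200,90,420,290,3,'pics/s20.png')
```

```text
t 18.5 pos [0.6509 0.1296 0.1945] yaw 14.73 tilt 0.01 j [0.197 0.601 0.393 1.363 0.    1.51 ] F [ 0.23  0.48 -1.92] M [ 0.079 -0.219  0.018] g 0.0069
moves (units) [ 0.104 -0.431 -0.002] roll 0.6236674158329976
```

View pics/s20.png

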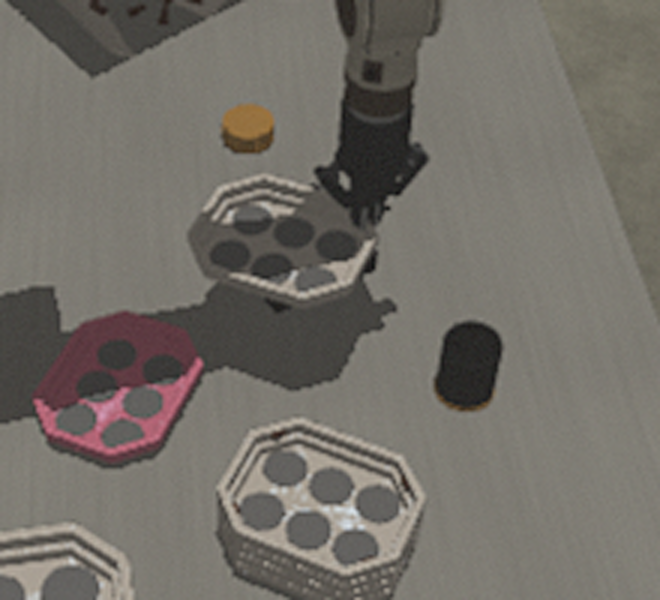

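Emit:
carry_out(moves=[[0.005, -0.02, 0, 0.02, -1], [0.015, -0.06, 0, 0.06, -1], [0.025, -0.1, 0, 0.11, -1], [0.035, -0.15, 0, 0.17, -1], [0.045, -0.2, 0, 0.23, -1], [0.06, -0.25, 0, 0.29, -1], [0.07, -0.3, 0, 0.35, -1], [0.08, -0.34, 0, 0.41, -1], [0.09, -0.38, 0, 0.47, -1], [0.1, -0.41, 0, 0.53, -1], [0.1, -0.43, 0, 0.58, -1], [0.1, -0.43, 0, 0.61, -1], [0.1, -0.43, 0, 0.624, -1], [0.1, -0.43, 0, 0.624, -1], [0.1, -0.43, 0, 0.624, -1]])

```text
clock: 20.05
eef_pos: [0.6499, 0.1716, 0.1946]
tool_rot: [0.935, -0.355, 0.0, 0.0]
ft_force: [0.1, -0.3, -3.2]
grip_width: 0.0068
```

Run:
```python
from h import *
delta([.650,.174,.1947],-41.4)
for n,b in(('side',(230,110,350,210)),('top',(130,110,270,220))):
    im=imaging.camera(n);cv2.imwrite(f'pics/{n}full21.png',im[:,:,::-1]);crop(im,*b,5 if n=='top' else 6,f'pics/{n}21.png')
```

```text
t 20.05 pos [0.6499 0.1716 0.1946] yaw -41.54 tilt 0.02 j [ 0.258  0.62   0.426  1.377 -0.     2.554] F [ 0.06 -0.32 -3.17] M [-0.135 -0.21   0.006] g 0.0068
moves (units) [-0.015 -0.019 -0.001] roll -0.0015972493819237203
```

View pics/side21.png

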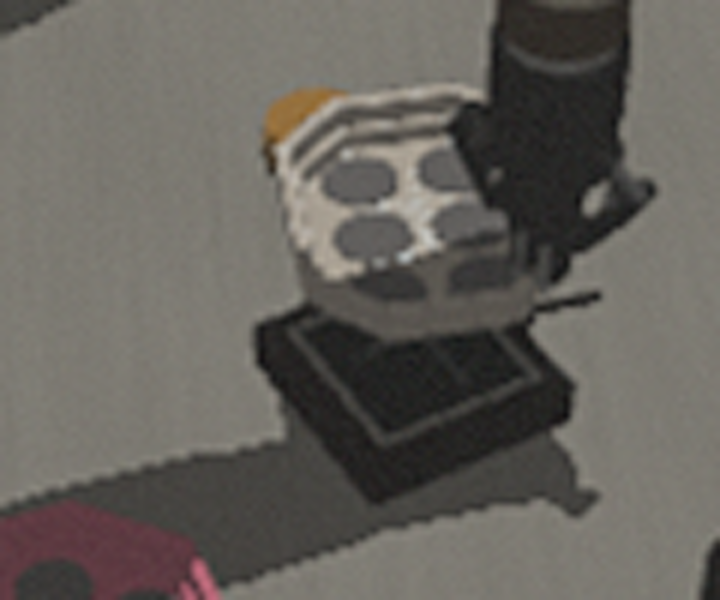

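View pics/top21.png

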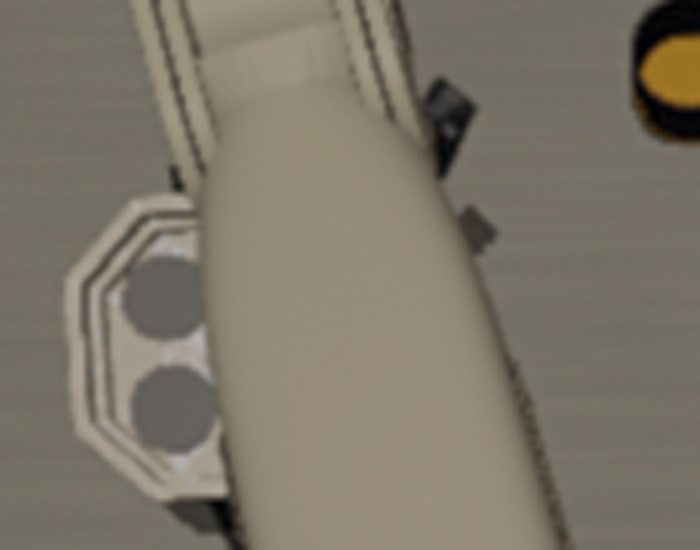

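Run:
```python
from h import *
from scipy.optimize import least_squares
c=np.array([.5886,.2449]);a=np.radians(93.4)
Rz=lambda a:R.from_euler('z',a)
# tilt: tray droops away from c2: axis
def rim(p):
    r=R.from_rotvec([p[3],p[4],0])*Rz(p[5]); L=np.c_[octa(),np.full(8,.032)]
    return r.apply(L)+p[:3]
# measured rim vertices top (crop5x off 130,110) and side (6x off 230,110)
Tm=np.array([(137,200),(67,278),(75,420),(165,497)])/5+[130,110]
Sm=np.array([(345,98),(275,150),(318,275),(390,335)])/6+[230,110]
def near(P,M): 
    from scipy.optimize import linear_sum_assignment
    D=np.linalg.norm(P[:,None]-M[None],axis=2);i,j=linear_sum_assignment(D);o=np.argsort(j);return (P[i[o]]-M)
def f(p): return np.r_[near(proj('top',rim(p)),Tm).ravel(),near(proj('side',rim(p)),Sm).ravel(),(np.array(p[3:5]))/.1]
p0=np.array([*c,.135,.03,.03,a]);print(np.abs(f(p0)).max())
r=least_squares(f,p0,x_scale=[.01]*3+[.1]*3);print(r.x.round(4),f(r.x).round(2))
for n,q,k,off in(('top',5,'top21',(130,110)),('side',6,'side21',(230,110))):
    im=cv2.imread(f'pics/{k}.png');cv2.polylines(im,[((proj(n,rim(r.x))-off)*q).astype(int)],True,(0,255,0),1);cv2.polylines(im,[((proj(n,rim(p0))-off)*q).astype(int)],True,(0,0,255),1)
    cv2.imwrite(f'pics/ov_{n}.png',im)
a=cv2.imread('pics/ov_top.png');b=cv2.imread('pics/ov_side.png')
cv2.imwrite('pics/ov.png',np.hstack([cv2.resize(x,(400,320)) for x in(a,b)]))
```

```text
4.00193146691737
[0.5938 0.2447 0.1273 0.     0.0994 1.6656] [ 0.2  -0.72  0.19 -0.3   0.56  0.5  -1.09 -1.8  -2.83  0.49  0.08 -0.56
 -1.02  1.58  0.6  -0.91  0.    0.99]
```

View pics/ov.png

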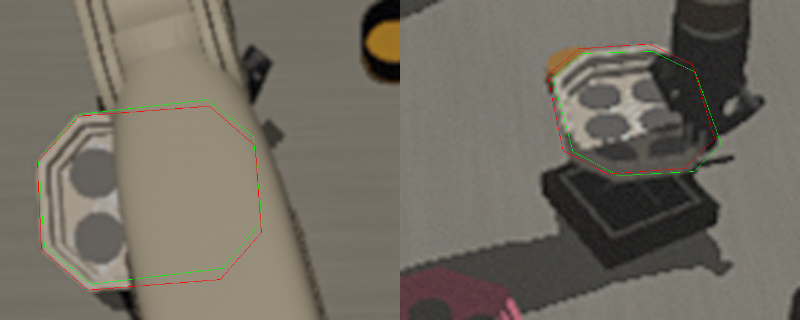

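Emit:
carry_out(moves=[[0, 0, 0, 0, -1], [0, 0, 0, 0, -1], [0, 0, 0, 0, -1], [0, 0, 0, 0, -1], [0, 0, 0, 0, -1]])

```text
clock: 20.65
eef_pos: [0.6498, 0.1722, 0.1946]
tool_rot: [0.935, -0.355, -0.0, 0.0]
ft_force: [1.0, -0.1, -1.6]
grip_width: 0.0071
```

Run:
```python
from h import *
delta([.650,.174,.1947],-41.4)
a=cv2.imread('pics/sidefull21.png');im=imaging.camera('side')[:,:,::-1].copy();cv2.imwrite('pics/sidefull22.png',im)
pts=np.float32([[290,140],[292,150],[276,135],[304,165]])[:,None]
q,st,_=cv2.calcOpticalFlowPyrLK(cv2.cvtColor(a,6),cv2.cvtColor(im,6),pts,None,winSize=(11,11));print((q-pts)[:,0].round(2),st.T)
cv2.imwrite('pics/fin.png',im)
```

```text
t 20.65 pos [0.6498 0.1722 0.1946] yaw -41.54 tilt 0.0 j [0.259 0.62  0.426 1.377 0.    2.555] F [ 1.   -0.15 -1.62] M [-0.184 -0.149  0.007] g 0.0071
moves (units) [-0.011 -0.015 -0.001] roll -0.0015000202693083824
[[-0.21 -0.14]
 [ 0.07 -0.12]
 [-0.01 -0.07]
 [-0.42 -0.1 ]] [[1 1 1 1]]
```

View pics/fin.png

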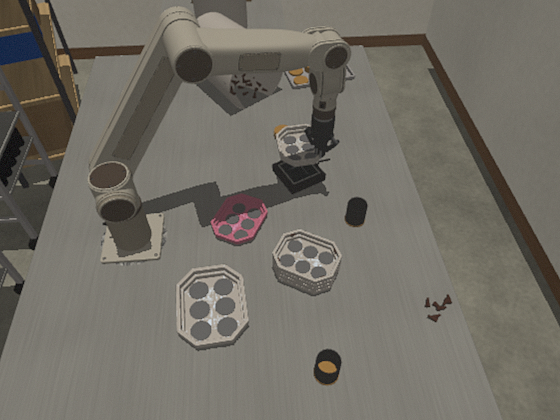

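Tray is steady over the reader at about (297,145), the stack, tins and lids are in their original places, so I'm handing in.

```bash
python3 -c "
from workcell import order;print(order.job_done())"
```

```text
the job is handed in; nothing more can be done
None
```

I peeled the top tray off the stack and handed the job in at about 20.7 s, with the tray still held over the code reader. No verdict was reported, and the peel took two tries.

**First try:** I pinched corner c0. Its corner rose to 8 mm with the opposite corner still seated. Then the whole tray came free, with the corners 16–18 mm up, and I could not tell whether the required peel had been met. My attempts to put it back left it propped on the rim. One of those states had c2 at 16.9 mm and c0 at 0.3 mm.

**Second try:** I pinched the opposite corner, c2, with a shallower grip. By then the resin had already let go, and c2 started about 13 mm up. I raised it to about 16–18 mm with c0 about 3–5 mm up, and held it there. Then I lifted the tray straight up, carried it across and turned it over the reader.

**Last checks before handing in:**
- **Position:** the centre is about 2–5 mm from the reader's centre, with the underside about 92–100 mm above the glass.
- **Tilt:** about 0.1 rad in the last fit, against the 0.2 limit. That fit was rough, with residuals up to 3 px, because the arm hid much of the tray in the top view.
- **Motion:** the tray was still to within about 0.4 px over 0.6 s.
- **Hold:** the wrist force was close to the tray's weight alone (readings scattered between about 1.6 and 3.2 N), so nothing else appeared to be carrying it.
- **Surroundings:** in the pictures the stack and tins looked unmoved. The lids were partly hidden behind the tray, but nothing went near them.

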